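# Swap two tip racks and put their lids on

## Task

The blue and the orange tip rack are standing in each other's nests: swap them so that each sits flat and square in the nest of its own colour, parking one in the grey spare nest on the way. Once both are home, put each rack's own coloured lid on it, cut corners over cut corners so that the skirt seats fully down all round. Keep the racks upright and leave the jar, the timer and the sample box where they are.

Things in the scene. Friction and masses are not known exactly. Their poses are not given: they have to be found in the camera images.
- blue_rack: Blue tip rack, loose, 92 (x) x 56 (y) mm, 47 tall, white tip mouths on top. Origin: centre of underside, z up, x lengthwise. Straight-sided body up to 40 mm (grip across the 56), then a 78 x 42 collar, 7 tall, leaving a shoulder at 40 mm for the lid. The two corners of its +x end are cut at 45 deg (14 mm). 120 g. Starts in the orange nest, +x along the nest's +x.
- orange_rack: Orange tip rack, loose, 92 (x) x 56 (y) mm, 47 tall, white tip mouths on top. Origin: centre of underside, z up, x lengthwise. Straight-sided body up to 40 mm (grip across the 56), then a 78 x 42 collar, 7 tall, leaving a shoulder at 40 mm for the lid. The two corners of its +x end are cut at 45 deg (14 mm). 120 g. Starts in the blue nest, +x along the nest's +x.
- blue_lid: Blue lid, loose on the bench, 89 (x) x 53 (y) mm, 35 g. Origin: centre of underside, z up, x lengthwise. Skirt 9 mm deep, inside 83 x 47; top at 12 mm; white central grip rib 44 (x) x 14 (y), from 12 to 32 mm up. +x corners cut: it seats only with its +x along the rack's +x, 2.5 mm play each way, then origin 40 mm above the rack's; wrong way round it stays 7 mm high.
- orange_lid: Orange lid, loose on the bench, 89 (x) x 53 (y) mm, 35 g. Origin: centre of underside, z up, x lengthwise. Skirt 9 mm deep, inside 83 x 47; top at 12 mm; white central grip rib 44 (x) x 14 (y), from 12 to 32 mm up. +x corners cut: it seats only with its +x along the rack's +x, 2.5 mm play each way, then origin 40 mm above the rack's; wrong way round it stays 7 mm high.
- blue_nest: Blue nest, fixed: shallow rectangular tray 118 (x) x 82 (y) mm. Origin: centre of underside, on the bench. Floor at 3 mm, lip 5 wide rising to 9 mm; inside 108 x 72, so 8 mm free on each side of a rack lying lengthwise (its origin then 3 mm above the nest's). Either way round is fine. Home of the blue rack; the orange rack is in it at the start.
- orange_nest: Orange nest, fixed: shallow rectangular tray 118 (x) x 82 (y) mm. Origin: centre of underside, on the bench. Floor at 3 mm, lip 5 wide rising to 9 mm; inside 108 x 72, so 8 mm free on each side of a rack lying lengthwise (its origin then 3 mm above the nest's). Either way round is fine. Home of the orange rack; the blue rack is in it at the start.
- spare_nest: Grey nest, fixed: shallow rectangular tray 118 (x) x 82 (y) mm. Origin: centre of underside, on the bench. Floor at 3 mm, lip 5 wide rising to 9 mm; inside 108 x 72, so 8 mm free on each side of a rack lying lengthwise (its origin then 3 mm above the nest's). Either way round is fine. The spare one, empty at the start.
- bottle: Bystander: amber jar with a black cap, 60 mm across, 115 mm tall, standing. Origin: centre of its underside.
- timer: Bystander: flat white bench timer, 55 x 62 mm, 20 mm tall. Origin: centre of its underside.
- sample_box: Bystander: white sample box with a pale green lid, 88 x 88 mm, 48 mm tall. Origin: centre of its underside.
Mind the look-alikes: they are no part of the job. What is shaped like the orange_lid but yellow is not meant.

How it is judged:
On the way, in this order (a step that is already met when the one before it is completed fails the run):
1. one of the two racks stands flat in the grey spare nest, released (((horizontal distance between blue_rack and spare_nest below 0.012 m and z of blue_rack in the frame of spare_nest below 0.006 m and angle between blue_rack's own z axis and vertical below 0.06 rad and angle between the x axis of blue_rack and the x axis of spare_nest, either way round below 0.2 rad and contact force between the fingers and blue_rack below 0.3 N and linear speed of blue_rack below 0.02 m/s and angular speed of blue_rack below 0.2 rad/s) or (horizontal distance between orange_rack and spare_nest below 0.012 m and z of orange_rack in the frame of spare_nest below 0.006 m and angle between orange_rack's own z axis and vertical below 0.06 rad and angle between the x axis of orange_rack and the x axis of spare_nest, either way round below 0.2 rad and contact force between the fingers and orange_rack below 0.3 N and linear speed of orange_rack below 0.02 m/s and angular speed of orange_rack below 0.2 rad/s))), for 0.1 s.
2. both racks stand in the nests of their own colour, released, with both lids still off (horizontal distance between blue_rack and blue_nest below 0.012 m and z of blue_rack in the frame of blue_nest below 0.006 m and angle between each of blue_rack, orange_rack's own z axis and vertical below 0.06 rad and angle between the x axis of blue_rack and the x axis of blue_nest, either way round below 0.2 rad and contact force between the fingers and blue_rack below 0.3 N and linear speed of each of blue_rack, orange_rack below 0.02 m/s and angular speed of each of blue_rack, orange_rack below 0.2 rad/s and horizontal distance between orange_rack and orange_nest below 0.012 m and z of orange_rack in the frame of orange_nest below 0.006 m and angle between the x axis of orange_rack and the x axis of orange_nest, either way round below 0.2 rad and contact force between the fingers and orange_rack below 0.3 N and horizontal distance between each of blue_lid, orange_lid and blue_rack above 0.04 m and horizontal distance between each of blue_lid, orange_lid and orange_rack above 0.04 m), for 0.1 s.
At the end, for the whole second after the job is handed in: Each rack is in the nest of its own colour (centres within 12 mm, square within 0.2 rad, flat on the nest's floor), each rack's own lid is seated on it (centres within 6 mm, square within 0.15 rad, skirt on the shoulder within about 3 mm), everything level, released and at rest (horizontal distance between blue_rack and blue_nest below 0.012 m and z of blue_rack in the frame of blue_nest below 0.006 m and angle between each of blue_rack, orange_rack, blue_lid, orange_lid's own z axis and vertical below 0.06 rad and angle between the x axis of blue_rack and the x axis of blue_nest, either way round below 0.2 rad and contact force between the fingers and blue_rack below 0.3 N and linear speed of each of blue_rack, orange_rack, blue_lid, orange_lid below 0.02 m/s and angular speed of each of blue_rack, orange_rack, blue_lid, orange_lid below 0.2 rad/s and horizontal distance between orange_rack and orange_nest below 0.012 m and z of orange_rack in the frame of orange_nest below 0.006 m and angle between the x axis of orange_rack and the x axis of orange_nest, either way round below 0.2 rad and contact force between the fingers and orange_rack below 0.3 N and horizontal distance between blue_lid and blue_rack below 0.006 m and z of blue_lid in the frame of blue_rack between 0.036 and 0.043 m and angle between the x axis of blue_lid and the x axis of blue_rack, either way round below 0.15 rad and contact force between the fingers and blue_lid below 0.3 N and horizontal distance between orange_lid and orange_rack below 0.006 m and z of orange_lid in the frame of orange_rack between 0.036 and 0.043 m and angle between the x axis of orange_lid and the x axis of orange_rack, either way round below 0.15 rad and contact force between the fingers and orange_lid below 0.3 N); the robot touches nothing.
It fails at once if a rack is tipped over by more than about 35 degrees (angle between any of blue_rack, orange_rack's own z axis and vertical above 0.6 rad).
It fails at once if a bystander (jar, timer, sample box) is moved by more than 25 mm or tipped (distance of any of bottle, timer, sample_box from where it was at the start of the episode above 0.025 m or angle between any of bottle, timer, sample_box's own z axis and vertical above 0.4 rad).
It also fails if it takes over 138 s, if anything falls off the work surface, if the arm or the gripper's body presses on something with over 40 N, if the wrist force passes 120 N, or if a joint passes its speed limit or range.

## Robot

A 6-joint arm with a two-finger parallel gripper is mounted at the origin on the work surface. World frame = base frame: x ahead of the robot, y to its left, z up, the work surface at z = 0. Lengths are in m, angles in rad, forces in N, time in s.
With the tool pointing down it reaches from about 0.325 to 0.9 m from the base axis. Payload 6.1 kg.
Tool frame: the origin (TCP) lies at the very end of the fingers, on their centre line; the grasp point (between the pads) lies manip.grip_point_offset behind it (manip.grip_point_offset is the distance from the TCP to the grasp point, in m); x points along the fingers, y is the direction in which the jaws open and shut, and the axes are right-handed (so a half turn about x gives the same grasp; the last joint's range is limited). The gripper opens to 85 mm and grips with 20 to 120 N. Pads are 22 mm wide; open, the fingers measure 114 mm over their backs; the gripper's body (76 mm by 85 mm) begins 54 mm behind the grasp point. The pads swing forward as they close: fully open they stand 13 mm farther back than shut.
Start: joints at [1.023, 0.22, 1.526, -0, 1.395, -0.126], TCP at [0.256, 0.57, 0.231] pointing down, gripper open.
Joint ranges: [-2.98, 2.98], [-0.91, 2.08], [0.09, 2.57], [-1.24, 4.39], [0.2, 2.65], [-2.68, 2.68]. Speed limits (rad/s): [2.57, 2.57, 3.01, 3.14, 3.14, 3.14].

## Interface

Orientations are given as a unit quaternion [x, y, z, w].
In Python, from bench import telemetry, eyes, job, manip gives the robot as it stands.
- The arm moves only by the tool move_arm, never from a script. Its argument "plan" is a list of rows, each an object with "slide": the shift along the tool's x, y, z as a fraction of full scale, a list of three; "angular": the turn, a rotation vector about the tool's x, y, z as a fraction of full scale, a list of three; "fingers": the closure, from 0 (fully open) to 1 (shut). In form: [{"slide": [tx, ty, tz], "angular": [ax, ay, az], "fingers": fingers}, ...]. A call has 1 to 8 rows; each row shifts and turns the commanded pose from where the row before left it, along the tool's axes as they then stand; what a row does not reach is not made up. Full scale, the value 1, is 0.3 m for a shift and 90 degrees for a turn. A row lasts 1/12 s, in which the tool goes at most 41.7 mm and 7.16 degrees, less where a joint would pass 70% of its speed; a pose out of reach is approached as far as the arm can. A call with a number of a shift or a turn outside -1 to 1 is refused whole. A call with a gripper value outside its range is refused whole. The fingers move at their own pace and stop on an object; "grip_force" is the grip in N (left out, the last holds). Time passes only in rows, so rows that do not move let the fingers close. It gives the time, the measured TCP pose, the force and the opening at its end, in the units of the state.
- telemetry.state(): the state, without advancing time (a new reading comes with each control period).
- eyes.capture(name): name is "scene" or "top"; returns a dict with "image" (420x560x3 uint8, red, green, blue), "vfov" (degrees; the focal length in pixels is half the picture's height over the tangent of half this angle, whatever the lens; pixels are square), "cx", "cy" (the principal point, pixels), "k1" (the pictures are not rectified: a ray, as slopes to the right and down, at radius r is drawn at 1 + k1 r^2 times it, then the intrinsics apply), "world_to_cam" (4x4, takes a point from world to camera coordinates). Camera axes: x right, y up, looking along -z (the intrinsics and any distortion apply to the point x, -y, -z); pixel columns grow to the right and rows downward; lengths in m; the calibration is good to about 2 mm. A picture is of the moment at which its call begins. There is no depth.
- job.finish_job(): hands the job in, once; it reports no verdict.
The state is a dict: "time_s": time; "joints": joint angles; "qd": joint speeds; "joint_torque": joint torques, N m; "tcp_pos": TCP position; "tool_rot": TCP orientation; "force": force on the tool from outside, world axes, zero at the start; "ft_torque": the same for the moment, N m; "finger_gap": finger opening in m.
Only numpy, scipy, OpenCV 4.12 (cv2) and the standard library are available. Lean on these libraries where they do the work, as an engineer would, in place of code of your own. Each camera call takes 0.05 s, during which the arm holds its last target.

## Working session

There is one attempt and no reset: what is moved stays moved. The work goes in short steps, Python scripts to look and compute and a tool call to move; the robot and the scene stay as the last step left them, time stands still between calls to the robot, and variables do not carry over. Pictures are saved under pics/ and viewed, and the job is handed in when it is done.

Besides the shell and the picture viewer there is one more tool, called after "Request:" as name([rows], argument=value, ...), one row to a line, values as JSON. move_arm: Moves the arm, as the interface text tells. Its arguments: {"type":"object","properties":{"plan":{"type":"array"},"grip_force":{"type":"number"}},"required":["plan"]}

```bash
ls; mkdir -p pics; python3 - <<'E'
from bench import telemetry, eyes, job, manip
import cv2
print(telemetry.state()); print(manip.grip_point_offset)
for n in ("scene","top"):
    c=eyes.capture(n); cv2.imwrite(f"pics/{n}0.png",c["image"][:,:,::-1]); print(n,c["vfov"],c["cx"],c["cy"],c["k1"],c["world_to_cam"])
E
```

```text
pics
{'time_s': 0.0, 'joints': array([ 1.02292931e+00,  2.21239969e-01,  1.52761531e+00,  1.40570336e-05,
        1.39472013e+00, -1.26076640e-01]), 'qd': array([-0.00037433, -0.00077477, -0.00022917,  0.00016798,  0.00016866,
        0.00104855]), 'joint_torque': array([ 1.25118786e-04, -4.96914840e+01, -3.89387119e+01, -7.49043306e-05,
        1.12904122e-02, -3.06133461e-05]), 'tcp_pos': array([0.2555353 , 0.56970162, 0.23018846]), 'tool_rot': array([ 0.14736325,  0.69167593, -0.14868319,  0.69120315]), 'force': array([-0.17923811,  0.89677144, -0.61325534]), 'ft_torque': array([-0.00667986,  0.02556239, -0.0443286 ]), 'finger_gap': 0.08546640929329395}
0.0187
scene 52.27180912848311 277.4212338837957 213.86388839983078 0.010990981100939963 [[ 0.02033832  0.99978952 -0.00269638  0.00765386]
 [-0.75316171  0.01709481  0.65761326  0.31199649]
 [ 0.65752094 -0.01134394  0.75335086 -1.41970686]
 [ 0.          0.          0.          1.        ]]
top 52.682866826649466 282.7690518883172 209.26163966380213 -0.12445121606226033 [[-0.00443017 -0.99975899 -0.02150198 -0.0017833 ]
 [ 0.98831454 -0.00765362  0.15223597 -0.44967198]
 [-0.15236385 -0.02057629  0.98811025 -1.04199338]
 [ 0.          0.          0.          1.        ]]
```

View pics/scene0.png

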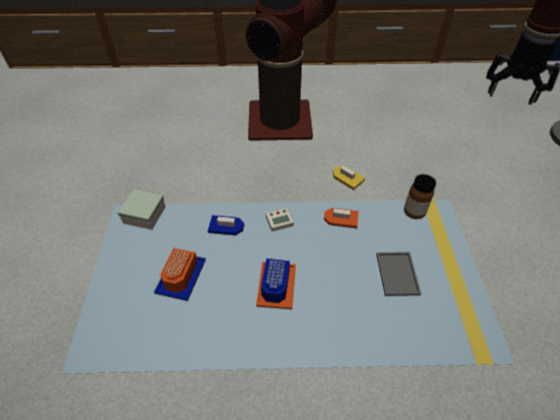

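View pics/top0.png

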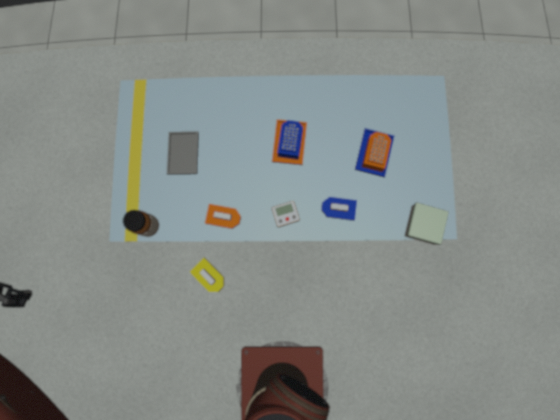

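```bash
cat > h.py <<'E'
import numpy as np, cv2
from bench import telemetry, eyes, job, manip
from scipy.spatial.transform import Rotation as R
def cap(n): return eyes.capture(n)
def K(c):
    f=c["image"].shape[0]/2/np.tan(np.radians(c["vfov"])/2); return f
def rays(c,uv):
    f=K(c); uv=np.atleast_2d(uv).astype(float)
    d=np.stack([(uv[:,0]-c["cx"])/f,(uv[:,1]-c["cy"])/f],1)
    u=d.copy()
    for _ in range(20): u=d/(1+c["k1"]*(u**2).sum(1,keepdims=True))
    W=np.array(c["world_to_cam"]); Rm=W[:3,:3]; o=-Rm.T@W[:3,3]
    v=np.stack([u[:,0],-u[:,1],-np.ones(len(u))],1)@Rm
    return o,v
def onplane(c,uv,z):
    o,v=rays(c,uv); t=(z-o[2])/v[:,2]; return o+t[:,None]*v
def proj(c,P):
    P=np.atleast_2d(P); W=np.array(c["world_to_cam"]); q=P@W[:3,:3].T+W[:3,3]
    s=np.stack([q[:,0]/-q[:,2],-q[:,1]/-q[:,2]],1); s=s*(1+c["k1"]*(s**2).sum(1,keepdims=True))
    return s*K(c)+[c["cx"],c["cy"]]
RNG={"blue":((105,130,60),(130,255,255)),"orange":((3,150,120),(14,255,255)),"yellow":((20,150,100),(32,255,255))}
def mask(c,col):
    hsv=cv2.cvtColor(np.ascontiguousarray(c["image"]),cv2.COLOR_RGB2HSV)
    return cv2.inRange(hsv,*[np.array(x) for x in RNG[col]])
def blobs(m,amin=60):
    cs,_=cv2.findContours(m,cv2.RETR_EXTERNAL,cv2.CHAIN_APPROX_NONE)
    return [k[:,0] for k in cs if cv2.contourArea(k)>amin]
def rect(c,pts,z):
    P=onplane(c,pts,z)[:,:2]; (x,y),(w,h),a=cv2.minAreaRect((P*1000).astype(np.float32))
    if w<h: w,h,a=h,w,a+90
    return round(x,1),round(y,1),round(w,1),round(h,1),round((a+90)%180-90,1)
def crop(c,box,name,s=6):
    x0,y0,x1,y1=box
    cv2.imwrite(name,cv2.resize(np.ascontiguousarray(c["image"][y0:y1,x0:x1,::-1]),None,fx=s,fy=s,interpolation=cv2.INTER_CUBIC))
E
python3 - <<'E'
from h import *
c=cap("top"); 
print(rays(c,[0,0])[0], rays(cap("scene"),[0,0])[0])
for col in("blue","orange"):
    for b in blobs(mask(c,col)):
        print(col,b.mean(0),"z9",rect(c,b,.009),"z12",rect(c,b,.012),"z43",rect(c,b,.043))
hsv=cv2.cvtColor(np.ascontiguousarray(c["image"]),cv2.COLOR_RGB2HSV)
print(hsv[153,183],hsv[153,230])
g=cv2.inRange(hsv,np.array((0,0,0)),np.array((180,60,135)))[120:185,160:210]
for b in blobs(g): print("grey",rect(c,b+[160,120],.009))
crop(c,(260,105,400,185),"pics/c1.png",5);crop(c,(160,120,380,240),"pics/c2.png",3.5)
E
```

```text
[ 0.28564734 -0.02666485  1.09802225] [ 1.16831513 -0.02909084  0.864385  ]
blue [340.10344828 208.01149425] z9 (456.3, -148.3, 85.2, 50.0, 82.0) z12 (455.9, -148.0, 85.0, 49.9, 82.0) z43 (451.0, -144.5, 82.6, 48.4, 82.0)
blue [366.79411765 156.72794118] z9 (605.4, -248.2, 114.9, 77.5, -15.6) z12 (604.5, -247.6, 114.6, 77.2, -15.6) z43 (595.4, -241.2, 111.3, 75.0, -15.6)
blue [289.90625 139.5    ] z9 (646.1, -24.6, 97.0, 53.8, -8.6) z12 (645.2, -24.6, 96.7, 53.7, -8.6) z43 (634.9, -24.6, 94.0, 52.1, -8.6)
orange [221.53488372 216.08139535] z9 (436.3, 151.8, 84.0, 47.8, 78.5) z12 (435.9, 151.3, 83.7, 47.7, 78.5) z43 (431.6, 146.2, 81.4, 46.3, 78.5)
orange [376.77894737 150.88421053] z9 (613.5, -256.6, 91.7, 56.0, -14.9) z12 (612.6, -256.0, 91.4, 55.9, -14.9) z43 (603.3, -249.4, 88.8, 54.3, -14.9)
orange [288.91176471 144.80392157] z9 (636.2, -21.8, 112.8, 75.9, -6.5) z12 (635.2, -21.8, 112.5, 75.7, -6.5) z43 (625.2, -21.9, 109.3, 73.5, -6.5)
[ 40   7 106] [ 98  36 168]
grey (610.8, 265.5, 120.7, 84.8, -0.2)
```

View pics/c1.png

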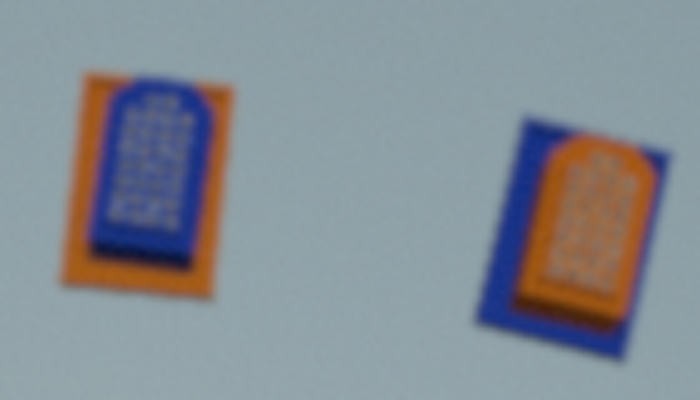

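View pics/c2.png

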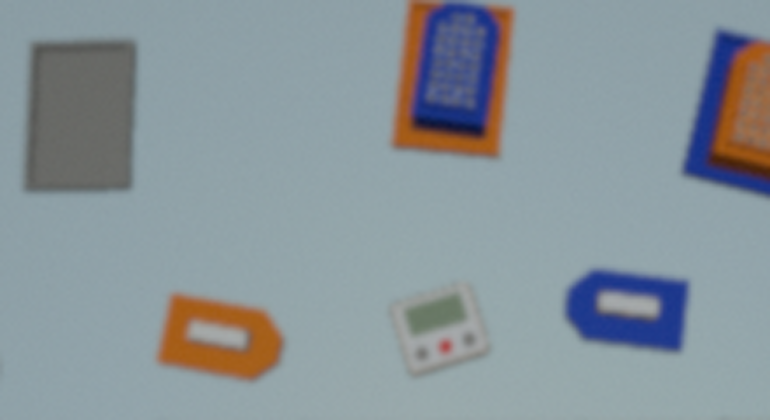

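```bash
cat >> h.py <<'E'
def Rt(th):
    c,s=np.cos(th),np.sin(th); return np.array([[0,c,s],[0,s,-c],[-1,0,0]])
def plan(x,y,z,thdeg):
    """total slide (fraction units) in tool axes after/without turn and turn"""
    s=telemetry.state(); Q=R.from_quat(s["tool_rot"]).as_matrix(); T=Rt(np.radians(thdeg))
    if (T[:,1]@Q[:,1])<0: T=Rt(np.radians(thdeg+180))
    d=np.array([x,y,z])-s["tcp_pos"]
    print("t",round(s["time_s"],2),"pos",s["tcp_pos"].round(4),"jaw deg",np.degrees(np.arctan2(Q[1,1],Q[0,1])).round(2),"j6",s["joints"][5].round(2),"gap",round(s["finger_gap"],4),"F",s["force"].round(1))
    print("turn(frac)",(R.from_matrix(Q.T@T).as_rotvec()/(np.pi/2)).round(4))
    print("slide now",(Q.T@d/.3).round(4)," after turn",(T.T@d/.3).round(4))
def ends(c,b,ang,zt=.043,zb=.003):
    a=np.radians(ang); u=np.array([np.cos(a),np.sin(a)]); v=np.array([-u[1],u[0]])
    o,_=rays(c,[0,0])
    out=[]
    T=onplane(c,b,zt)[:,:2]; B=onplane(c,b,zb)[:,:2]
    for w in(u,v):
        hiT,loT,hiB,loB=(T@w).max(),(T@w).min(),(B@w).max(),(B@w).min()
        # far side silhouettes at top, near side at bottom (relative to camera)
        cw=o[:2]@w
        hi=hiT if hiT>cw else hiB
        lo=loT if loT<cw else loB
        out.append(((hi+lo)/2,hi-lo))
    p=out[0][0]*u+out[1][0]*v
    return p.round(4),round(out[0][1],4),round(out[1][1],4)
E
python3 - <<'E'
from h import *
c=cap("top")
B=blobs(mask(c,"blue")); O=blobs(mask(c,"orange"))
print("blue rack",ends(c,B[2],-6.5),ends(c,B[2],-8.6)); print("orange rack",ends(c,O[1],-15.3))
plan(.64,-.022,.23,83)
E
```

```text
blue rack (array([ 0.6406, -0.0246]), np.float64(0.0828), np.float64(0.0535)) (array([ 0.6406, -0.025 ]), np.float64(0.0825), np.float64(0.0511))
orange rack (array([ 0.6085, -0.253 ]), np.float64(0.0768), np.float64(0.0502))
t 0.25 pos [0.2557 0.57   0.2307] jaw deg 65.83 j6 -0.13 gap 0.0851 F [-0.9 -0.4  0.5]
turn(frac) [-0.1907 -0.0002  0.0006]
slide now [ 0.0034 -1.2759  1.9766]  after turn [ 0.0025 -1.8025  1.512 ]
```

Request:
move_arm([
  {"slide": [0,0,0],"angular": [-0.0635,0,0],"fingers": 0},
  {"slide": [0,0,0],"angular": [-0.0635,0,0],"fingers": 0},
  {"slide": [0,0,0],"angular": [-0.0635,0,0],"fingers": 0},
  {"slide": [0,-0.09,0.0756],"angular": [0,0,0],"fingers": 0},
  {"slide": [0,-0.09,0.0756],"angular": [0,0,0],"fingers": 0},
  {"slide": [0,-0.09,0.0756],"angular": [0,0,0],"fingers": 0},
  {"slide": [0,-0.09,0.0756],"angular": [0,0,0],"fingers": 0},
  {"slide": [0,-0.09,0.0756],"angular": [0,0,0],"fingers": 0},
], grip_force=40)

```text
time_s: 0.92
tcp_pos: [0.3524, 0.421, 0.2312]
tool_rot: [0.043, 0.706, -0.043, 0.706]
force: [0.3, 0.9, 0.2]
finger_gap: 0.0853
```

Request:
move_arm([
  {"slide": [0,-0.09,0.0756],"angular": [0,0,0],"fingers": 0},
  {"slide": [0,-0.09,0.0756],"angular": [0,0,0],"fingers": 0},
  {"slide": [0,-0.09,0.0756],"angular": [0,0,0],"fingers": 0},
  {"slide": [0,-0.09,0.0756],"angular": [0,0,0],"fingers": 0},
  {"slide": [0,-0.09,0.0756],"angular": [0,0,0],"fingers": 0},
  {"slide": [0,-0.09,0.0756],"angular": [0,0,0],"fingers": 0},
  {"slide": [0,-0.09,0.0756],"angular": [0,0,0],"fingers": 0},
  {"slide": [0,-0.09,0.0756],"angular": [0,0,0],"fingers": 0},
])

```text
time_s: 1.58
tcp_pos: [0.5062, 0.1842, 0.2314]
tool_rot: [0.043, 0.706, -0.043, 0.706]
force: [0.6, 0.8, -1.1]
finger_gap: 0.0855
```

Request:
move_arm([
  {"slide": [0,-0.09,0.0756],"angular": [0,0,0],"fingers": 0},
  {"slide": [0,-0.09,0.0756],"angular": [0,0,0],"fingers": 0},
  {"slide": [0,-0.09,0.0756],"angular": [0,0,0],"fingers": 0},
  {"slide": [0,-0.09,0.0756],"angular": [0,0,0],"fingers": 0},
  {"slide": [0,-0.09,0.0756],"angular": [0,0,0],"fingers": 0},
  {"slide": [0,-0.09,0.0756],"angular": [0,0,0],"fingers": 0},
  {"slide": [0,0,0],"angular": [0,0,0],"fingers": 0},
])

```text
time_s: 2.17
tcp_pos: [0.6232, 0.0027, 0.2309]
tool_rot: [0.044, 0.705, -0.046, 0.706]
force: [-1.1, 0.1, 0.1]
finger_gap: 0.0853
```

```bash
python3 - <<'E'
from h import *
plan(.637,-.024,.10,83)
E
```

```text
t 2.17 pos [0.6232 0.0027 0.2309] jaw deg 82.7 j6 -1.56 gap 0.0853 F [-1.1  0.1  0.1]
turn(frac) [-0.0033  0.0009  0.0015]
slide now [ 0.4366 -0.0814  0.0564]  after turn [ 0.4363 -0.0827  0.0566]
```

Request:
move_arm([
  {"slide": [0,-0.041,0.0283],"angular": [-0.0033,0.0009,0.0015],"fingers": 0},
  {"slide": [0,-0.041,0.0283],"angular": [0,0,0],"fingers": 0},
  {"slide": [0.1,0,0],"angular": [0,0,0],"fingers": 0},
  {"slide": [0.1,0,0],"angular": [0,0,0],"fingers": 0},
  {"slide": [0.1,0,0],"angular": [0,0,0],"fingers": 0},
  {"slide": [0.1,0,0],"angular": [0,0,0],"fingers": 0},
  {"slide": [0.036,0,0],"angular": [0,0,0],"fingers": 0},
  {"slide": [0,0,0],"angular": [0,0,0],"fingers": 0},
])

```text
time_s: 2.83
tcp_pos: [0.6317, -0.0173, 0.0965]
tool_rot: [0.042, 0.709, -0.04, 0.703]
force: [0.1, -0.5, 0.4]
finger_gap: 0.0855
```

```bash
python3 - <<'E'
from h import *
plan(.637,-.024,.016,83)
c=cap("top"); crop(c,(230,90,360,190),"pics/d1.png",6)
c=cap("scene"); crop(c,(210,180,350,320),"pics/d2.png",4)
E
```

```text
t 2.83 pos [ 0.6317 -0.0173  0.0965] jaw deg 83.28 j6 -1.61 gap 0.0855 F [ 0.1 -0.5  0.4]
turn(frac) [ 0.0032 -0.0056 -0.0016]
slide now [ 0.268  -0.0209  0.0224]  after turn [ 0.2682 -0.0202  0.0202]
```

View pics/d1.png

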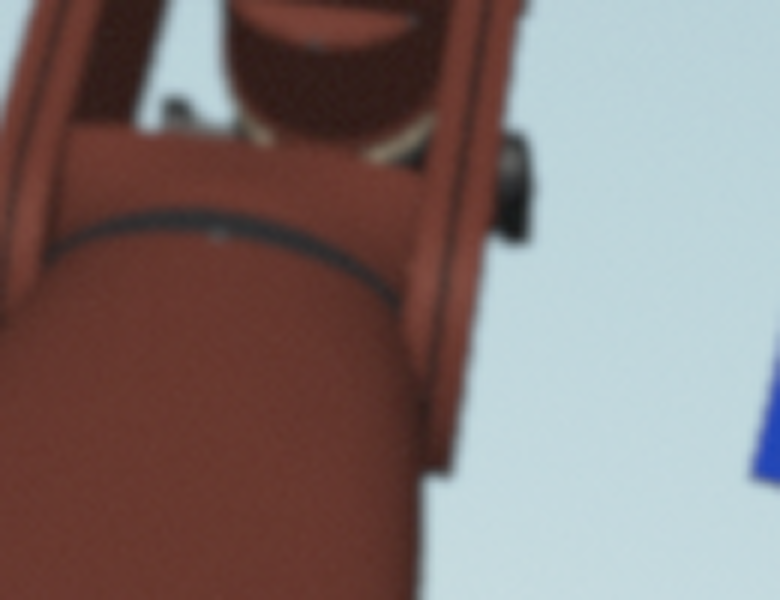

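View pics/d2.png

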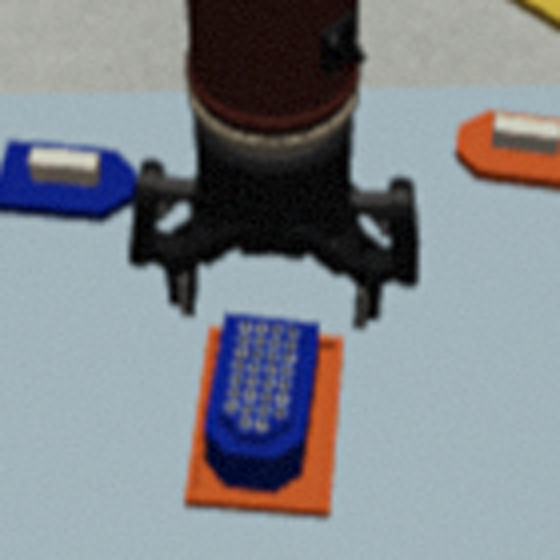

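Request:
move_arm([
  {"slide": [0,-0.0209,0.0224],"angular": [0.0032,-0.0056,-0.0016],"fingers": 0},
  {"slide": [0,0,0],"angular": [0,0,0],"fingers": 0},
  {"slide": [0.05,0,0],"angular": [0,0,0],"fingers": 0},
  {"slide": [0,0,0],"angular": [0,0,0],"fingers": 0},
  {"slide": [0,0,0],"angular": [0,0,0],"fingers": 0},
])

```text
time_s: 3.35
tcp_pos: [0.6407, -0.025, 0.086]
tool_rot: [0.043, 0.703, -0.044, 0.708]
force: [0.7, -0.0, 0.2]
finger_gap: 0.0854
```

```bash
python3 - <<'E'
from h import *
plan(.637,-.024,.016,83)
E
```

```text
t 3.35 pos [ 0.6407 -0.025   0.086 ] jaw deg 82.97 j6 -1.61 gap 0.0854 F [ 0.7 -0.   0.2]
turn(frac) [-0.0003  0.0047  0.0001]
slide now [ 0.2332  0.0017 -0.0144]  after turn [ 0.2333  0.0017 -0.0126]
```

Request:
move_arm([
  {"slide": [0.058,0.001,-0.01],"angular": [0,0,0],"fingers": 0},
  {"slide": [0.058,0,0],"angular": [0,0,0],"fingers": 0},
  {"slide": [0.058,0,0],"angular": [0,0,0],"fingers": 0},
  {"slide": [0.05,0,0],"angular": [0,0,0],"fingers": 0},
  {"slide": [0,0,0],"angular": [0,0,0],"fingers": 0},
  {"slide": [0,0,0],"angular": [0,0,0],"fingers": 0},
  {"slide": [0,0,0],"angular": [0,0,0],"fingers": 0},
])

```text
time_s: 3.93
tcp_pos: [0.6391, -0.0243, 0.0194]
tool_rot: [0.043, 0.703, -0.044, 0.709]
force: [0.2, -0.0, -0.2]
finger_gap: 0.0857
```

```bash
python3 - <<'E'
from h import *
plan(.637,-.024,.016,83)
plan(.637,-.024,.016,83)
c=cap("scene"); crop(c,(210,180,350,320),"pics/d3.png",4)
E
```

```text
t 3.93 pos [ 0.6391 -0.0243  0.0194] jaw deg 82.99 j6 -1.61 gap 0.0857 F [ 0.2 -0.  -0.2]
turn(frac) [-0.0001  0.0057  0.0001]
slide now [ 0.0114  0.0002 -0.0073]  after turn [ 0.0115  0.0002 -0.0072]
t 3.93 pos [ 0.6391 -0.0243  0.0194] jaw deg 82.99 j6 -1.61 gap 0.0857 F [ 0.2 -0.  -0.2]
turn(frac) [-0.0001  0.0057  0.0001]
slide now [ 0.0114  0.0002 -0.0073]  after turn [ 0.0115  0.0002 -0.0072]
```

View pics/d3.png

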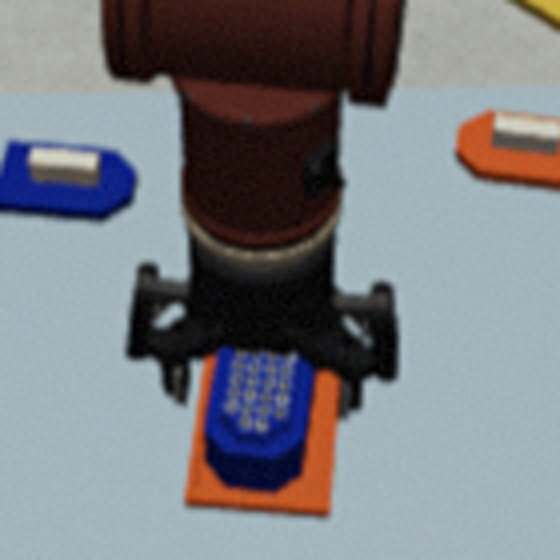

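Request:
move_arm([
  {"slide": [0.01,0,-0.005],"angular": [0,0.005,0],"fingers": 0},
  {"slide": [0,0,0],"angular": [0,0,0],"fingers": 1},
  {"slide": [0,0,0],"angular": [0,0,0],"fingers": 1},
  {"slide": [0,0,0],"angular": [0,0,0],"fingers": 1},
  {"slide": [0,0,0],"angular": [0,0,0],"fingers": 1},
  {"slide": [0,0,0],"angular": [0,0,0],"fingers": 1},
  {"slide": [0,0,0],"angular": [0,0,0],"fingers": 1},
  {"slide": [0,0,0],"angular": [0,0,0],"fingers": 1},
], grip_force=40)

```text
time_s: 4.65
tcp_pos: [0.6373, -0.0241, 0.0158]
tool_rot: [0.043, 0.706, -0.043, 0.706]
force: [-0.1, -0.8, 5.1]
finger_gap: 0.0555
```

```bash
python3 - <<'E'
from h import *
plan(.637,-.024,.1,83)
c=cap("scene"); crop(c,(210,180,350,320),"pics/d4.png",4)
E
```

```text
t 4.65 pos [ 0.6373 -0.0241  0.0158] jaw deg 82.99 j6 -1.61 gap 0.0555 F [-0.1 -0.8  5.1]
turn(frac) [-0.0002  0.0004  0.0001]
slide now [-2.805e-01  2.000e-04 -8.000e-04]  after turn [-2.805e-01  2.000e-04 -9.000e-04]
```

View pics/d4.png

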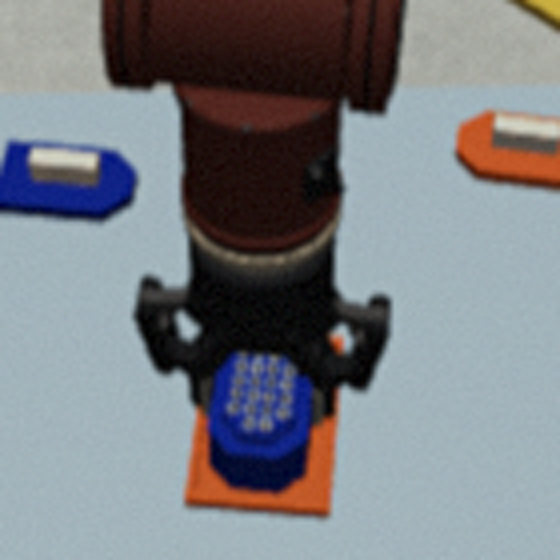

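Request:
move_arm([
  {"slide": [-0.03,0,0],"angular": [0,0,0],"fingers": 1},
  {"slide": [-0.05,0,0],"angular": [0,0,0],"fingers": 1},
  {"slide": [-0.07,0,0],"angular": [0,0,0],"fingers": 1},
  {"slide": [-0.07,0,0],"angular": [0,0,0],"fingers": 1},
  {"slide": [-0.06,0,0],"angular": [0,0,0],"fingers": 1},
  {"slide": [0,0,0],"angular": [-0.039,0,0],"fingers": 1},
  {"slide": [0,0,0],"angular": [-0.039,0,0],"fingers": 1},
  {"slide": [0,0,0],"angular": [0,0,0],"fingers": 1},
])

```text
time_s: 5.37
tcp_pos: [0.637, -0.024, 0.1007]
tool_rot: [-0.001, 0.707, 0.001, 0.707]
force: [-0.9, 0.1, -2.1]
finger_gap: 0.0556
```

```bash
python3 - <<'E'
from h import *
plan(.611,.2655,.1,90)
c=cap("scene"); crop(c,(210,180,350,320),"pics/d5.png",4)
E
```

```text
t 5.37 pos [ 0.637  -0.024   0.1007] jaw deg 90.13 j6 -1.73 gap 0.0556 F [-0.9  0.1 -2.1]
turn(frac) [0.0015 0.0004 0.0002]
slide now [ 0.002   0.9652 -0.0845]  after turn [ 0.0023  0.965  -0.0868]
```

View pics/d5.png

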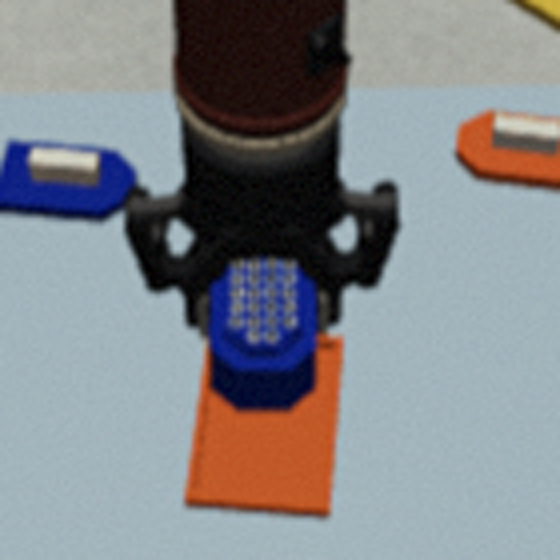

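Request:
move_arm([
  {"slide": [0,0.06,-0.005],"angular": [0.0015,0,0],"fingers": 1},
  {"slide": [0,0.1,-0.009],"angular": [0,0,0],"fingers": 1},
  {"slide": [0,0.1,-0.009],"angular": [0,0,0],"fingers": 1},
  {"slide": [0,0.1,-0.009],"angular": [0,0,0],"fingers": 1},
  {"slide": [0,0.1,-0.009],"angular": [0,0,0],"fingers": 1},
  {"slide": [0,0.1,-0.009],"angular": [0,0,0],"fingers": 1},
  {"slide": [0,0.1,-0.009],"angular": [0,0,0],"fingers": 1},
  {"slide": [0,0.1,-0.009],"angular": [0,0,0],"fingers": 1},
])

```text
time_s: 6.08
tcp_pos: [0.6161, 0.2054, 0.0991]
tool_rot: [0.002, 0.708, -0.002, 0.707]
force: [0.2, -0.3, -1.1]
finger_gap: 0.0551
```

Request:
move_arm([
  {"slide": [0,0.1,-0.009],"angular": [0,0,0],"fingers": 1},
  {"slide": [0,0.06,-0.005],"angular": [0,0,0],"fingers": 1},
  {"slide": [0,0.045,-0.004],"angular": [0,0,0],"fingers": 1},
  {"slide": [0,0,0],"angular": [0,0,0],"fingers": 1},
  {"slide": [0,0,0],"angular": [0,0,0],"fingers": 1},
])

```text
time_s: 6.5
tcp_pos: [0.6113, 0.2656, 0.0989]
tool_rot: [0.0, 0.707, -0.001, 0.707]
force: [0.3, -0.3, -1.3]
finger_gap: 0.0554
```

```bash
python3 - <<'E'
from h import *
plan(.611,.2655,.017,90)
c=cap("scene"); crop(c,(320,180,480,320),"pics/d6.png",4)
# nest from scene view
hsv=cv2.cvtColor(np.ascontiguousarray(c["image"]),cv2.COLOR_RGB2HSV)
g=cv2.imread("pics/scene0.png"); hsv=cv2.cvtColor(g,cv2.COLOR_BGR2HSV)
m=cv2.inRange(hsv,np.array((0,0,0)),np.array((180,60,140)))[240:305,365:430]
for b in blobs(m): print("scene nest",rect(c,b+[365,240],.009))
for b in blobs(mask(dict(image=g[:,:,::-1]),"blue")):print(b.mean(0),rect(c,b,.009),rect(c,b,.012))
for b in blobs(mask(dict(image=g[:,:,::-1]),"orange")):print(b.mean(0),rect(c,b,.009),rect(c,b,.012))
E
```

```text
t 6.5 pos [0.6113 0.2656 0.0989] jaw deg 89.89 j6 -1.28 gap 0.0554 F [ 0.3 -0.3 -1.3]
turn(frac) [-0.0012 -0.0006  0.0005]
slide now [ 2.732e-01  1.000e-04 -7.000e-04]  after turn [ 2.732e-01 -2.000e-04 -1.000e-03]
scene nest (613.7, 263.5, 123.6, 85.6, -0.3)
[275.14423077 275.58653846] (616.4, -25.8, 95.6, 57.6, -8.9) (618.3, -25.8, 95.3, 57.4, -8.9)
[182.12903226 282.56774194] (607.1, -249.9, 117.7, 81.7, -15.2) (609.0, -249.1, 117.2, 81.4, -15.2)
[224.86407767 225.50485437] (455.2, -150.1, 88.8, 52.4, 82.9) (457.7, -149.7, 88.5, 52.2, 82.9)
[275.58636364 287.68181818] (637.0, -23.4, 116.5, 79.4, -6.5) (638.9, -23.5, 116.1, 79.2, -6.5)
[177.03092784 265.17525773] (581.2, -260.8, 94.0, 56.9, -14.8) (583.3, -260.0, 93.7, 56.7, -14.8)
[341.68421053 217.66315789] (434.0, 150.3, 85.9, 51.1, 79.0) (436.6, 149.7, 85.6, 50.9, 79.0)
```

View pics/d6.png

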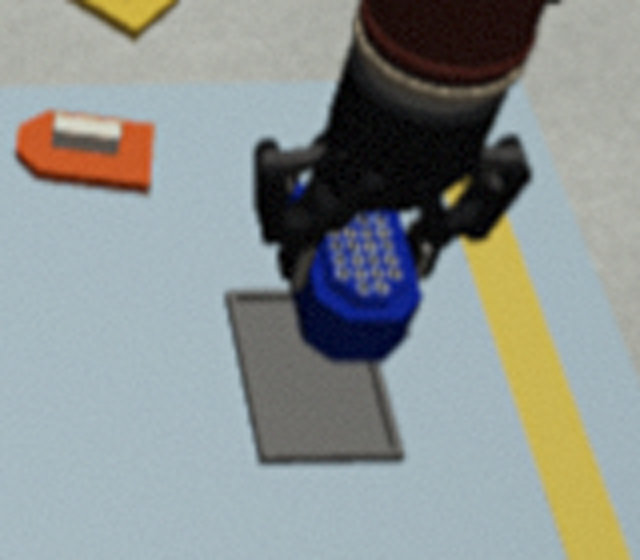

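Request:
move_arm([
  {"slide": [0.06,-0.001,0],"angular": [-0.001,0,0],"fingers": 1},
  {"slide": [0.07,0,0],"angular": [0,0,0],"fingers": 1},
  {"slide": [0.06,0,0],"angular": [0,0,0],"fingers": 1},
  {"slide": [0.04,0,0],"angular": [0,0,0],"fingers": 1},
  {"slide": [0.02,0,0],"angular": [0,0,0],"fingers": 1},
  {"slide": [0.01,0,0],"angular": [0,0,0],"fingers": 1},
  {"slide": [0.008,0,0],"angular": [0,0,0],"fingers": 1},
  {"slide": [0,0,0],"angular": [0,0,0],"fingers": 1},
])

```text
time_s: 7.22
tcp_pos: [0.6121, 0.2651, 0.0193]
tool_rot: [0.0, 0.707, -0.0, 0.707]
force: [-0.4, -0.2, -1.0]
finger_gap: 0.0553
```

```bash
python3 - <<'E'
from h import *
plan(.611,.2645,.016,90)
c=cap("scene"); crop(c,(320,180,480,320),"pics/d7.png",4)
E
```

```text
t 7.22 pos [0.6121 0.2651 0.0193] jaw deg 89.94 j6 -1.28 gap 0.0553 F [-0.4 -0.2 -1. ]
turn(frac) [-0.0007  0.0003 -0.0001]
slide now [ 0.0112 -0.002  -0.0038]  after turn [ 0.0112 -0.002  -0.0038]
```

View pics/d7.png

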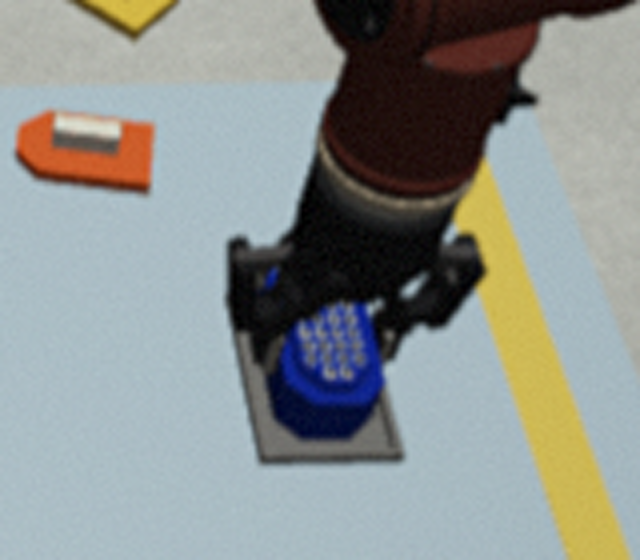

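Request:
move_arm([
  {"slide": [0.006,0,0],"angular": [0,0,0],"fingers": 1},
  {"slide": [0.004,0,0],"angular": [0,0,0],"fingers": 1},
  {"slide": [0,0,0],"angular": [0,0,0],"fingers": 1},
])

```text
time_s: 7.52
tcp_pos: [0.6117, 0.2654, 0.0161]
tool_rot: [0.0, 0.707, -0.0, 0.707]
force: [-0.4, -0.3, -1.0]
finger_gap: 0.0553
```

Request:
move_arm([
  {"slide": [0,0,0],"angular": [0,0,0],"fingers": 0.3},
  {"slide": [0,0,0],"angular": [0,0,0],"fingers": 0},
  {"slide": [0,0,0],"angular": [0,0,0],"fingers": 0},
  {"slide": [0,0,0],"angular": [0,0,0],"fingers": 0},
  {"slide": [0,0,0],"angular": [0,0,0],"fingers": 0},
  {"slide": [0,0,0],"angular": [0,0,0],"fingers": 0},
])

```text
time_s: 8.02
tcp_pos: [0.6116, 0.2653, 0.0159]
tool_rot: [0.0, 0.707, -0.0, 0.707]
force: [0.2, 0.3, -0.5]
finger_gap: 0.0854
```

Request:
move_arm([
  {"slide": [-0.05,0,0],"angular": [0,0,0],"fingers": 0},
  {"slide": [-0.1,0,0],"angular": [0,0,0],"fingers": 0},
  {"slide": [-0.1,0,0],"angular": [0,0,0],"fingers": 0},
  {"slide": [-0.1,0,0],"angular": [0,0,0],"fingers": 0},
  {"slide": [-0.1,0,0],"angular": [0,0,0],"fingers": 0},
  {"slide": [0,0,0],"angular": [0,0,0],"fingers": 0},
])

```text
time_s: 8.52
tcp_pos: [0.616, 0.2667, 0.1607]
tool_rot: [0.002, 0.703, 0.001, 0.711]
force: [1.0, 1.0, 0.9]
finger_gap: 0.0854
```

```bash
python3 - <<'E'
from h import *
plan(.605,-.250,.15,74.6)
c=cap("scene"); crop(c,(320,180,480,320),"pics/d8.png",4)
E
```

```text
t 8.52 pos [0.616  0.2667 0.1607] jaw deg 89.97 j6 -1.28 gap 0.0854 F [1.  1.  0.9]
turn(frac) [ 0.1707  0.0075 -0.0035]
slide now [ 0.0288 -1.7225 -0.0361]  after turn [ 0.0358 -1.6702  0.422 ]
```

View pics/d8.png

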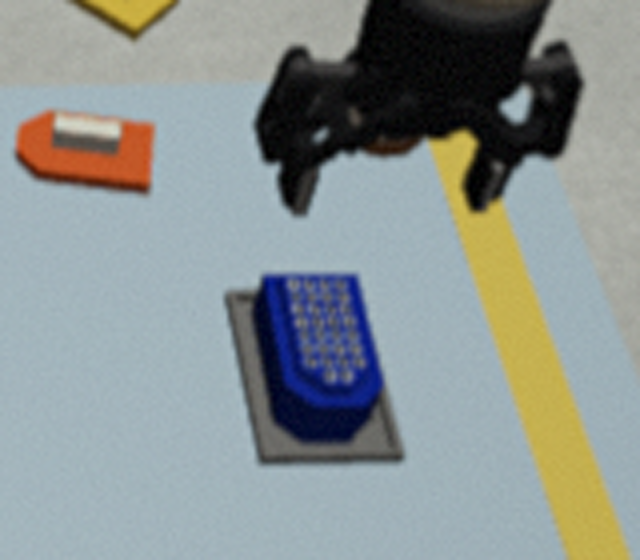

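Request:
move_arm([
  {"slide": [0,0,0],"angular": [0.057,0,0],"fingers": 0},
  {"slide": [0,0,0],"angular": [0.057,0,0],"fingers": 0},
  {"slide": [0,0,0],"angular": [0.0565,0,0],"fingers": 0},
  {"slide": [0,-0.104,0.026],"angular": [0,0,0],"fingers": 0},
  {"slide": [0,-0.104,0.026],"angular": [0,0,0],"fingers": 0},
  {"slide": [0,-0.104,0.026],"angular": [0,0,0],"fingers": 0},
  {"slide": [0,-0.104,0.026],"angular": [0,0,0],"fingers": 0},
  {"slide": [0,-0.104,0.026],"angular": [0,0,0],"fingers": 0},
])

```text
time_s: 9.23
tcp_pos: [0.607, 0.1032, 0.1503]
tool_rot: [0.094, 0.701, -0.095, 0.7]
force: [0.2, -0.2, 0.6]
finger_gap: 0.0855
```

Request:
move_arm([
  {"slide": [0,-0.104,0.026],"angular": [0,0,0],"fingers": 0},
  {"slide": [0,-0.104,0.026],"angular": [0,0,0],"fingers": 0},
  {"slide": [0,-0.104,0.026],"angular": [0,0,0],"fingers": 0},
  {"slide": [0,-0.104,0.026],"angular": [0,0,0],"fingers": 0},
  {"slide": [0,-0.104,0.026],"angular": [0,0,0],"fingers": 0},
  {"slide": [0,-0.104,0.026],"angular": [0,0,0],"fingers": 0},
  {"slide": [0,-0.104,0.026],"angular": [0,0,0],"fingers": 0},
  {"slide": [0,-0.104,0.026],"angular": [0,0,0],"fingers": 0},
])

```text
time_s: 9.9
tcp_pos: [0.601, -0.1541, 0.1505]
tool_rot: [0.095, 0.701, -0.095, 0.7]
force: [0.5, -0.1, -0.5]
finger_gap: 0.0854
```

Request:
move_arm([
  {"slide": [0,-0.104,0.026],"angular": [0,0,0],"fingers": 0},
  {"slide": [0,-0.104,0.026],"angular": [0,0,0],"fingers": 0},
  {"slide": [0,-0.06,0.015],"angular": [0,0,0],"fingers": 0},
  {"slide": [0,0,0],"angular": [0,0,0],"fingers": 0},
  {"slide": [0,0,0],"angular": [0,0,0],"fingers": 0},
])

```text
time_s: 10.32
tcp_pos: [0.5991, -0.2363, 0.1502]
tool_rot: [0.096, 0.701, -0.095, 0.7]
force: [-0.1, -0.2, -0.3]
finger_gap: 0.0851
```

```bash
python3 - <<'E'
from h import *
plan(.603,-.251,.016,74.8)
c=cap("top"); 
B=blobs(mask(c,"blue"))
for b in B: print(b.mean(0),len(b))
c0=cv2.imread("pics/top0.png")
# orange rack yaw from scene image long side
E
```

```text
t 10.32 pos [ 0.5991 -0.2363  0.1502] jaw deg 74.49 j6 -1.8 gap 0.0851 F [-0.1 -0.2 -0.3]
turn(frac) [-0.0035 -0.0011 -0.0002]
slide now [ 0.4474 -0.0438  0.0264]  after turn [ 0.4475 -0.0438  0.0254]
[180.01 151.  ] 100
```

Request:
move_arm([
  {"slide": [0,-0.0438,0.026],"angular": [-0.0035,-0.001,0],"fingers": 0},
  {"slide": [0.08,0,0],"angular": [0,0,0],"fingers": 0},
  {"slide": [0.08,0,0],"angular": [0,0,0],"fingers": 0},
  {"slide": [0.08,0,0],"angular": [0,0,0],"fingers": 0},
  {"slide": [0,0,0],"angular": [0,0,0],"fingers": 0},
  {"slide": [0,0,0],"angular": [0,0,0],"fingers": 0},
  {"slide": [0,0,0],"angular": [0,0,0],"fingers": 0},
])

```text
time_s: 10.95
tcp_pos: [0.6047, -0.2496, 0.0801]
tool_rot: [0.092, 0.7, -0.093, 0.702]
force: [1.2, 0.2, 0.3]
finger_gap: 0.0855
```

```bash
python3 - <<'E'
from h import *
plan(.603,-.251,.016,74.8)
c=cap("scene"); crop(c,(110,180,270,320),"pics/e1.png",4)
E
```

```text
t 10.95 pos [ 0.6047 -0.2496  0.0801] jaw deg 75.0 j6 -1.82 gap 0.0855 F [1.2 0.2 0.3]
turn(frac) [0.0022 0.0014 0.0002]
slide now [ 0.2137 -0.0058 -0.0048]  after turn [ 0.2137 -0.0059 -0.0044]
```

View pics/e1.png

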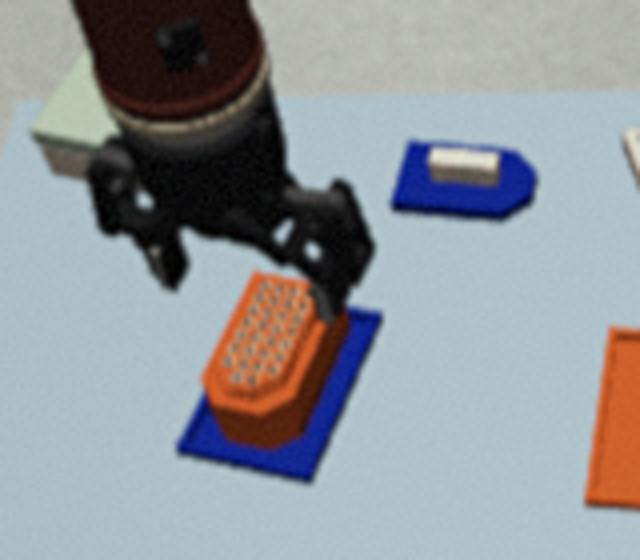

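```bash
python3 - <<'E'
from h import *
for n in("top","scene"):
    c=dict(cap(n)); g=cv2.imread(f"pics/{n}0.png"); c["image"]=np.ascontiguousarray(g[:,:,::-1])
    r=[b for b in blobs(mask(c,"orange")) if abs(onplane(c,b.mean(0),.03)[0,1]+.253)<.03][0]
    ang=-15
    a=np.radians(ang);u=np.array([np.cos(a),np.sin(a)]);v=np.array([-u[1],u[0]])
    full=np.zeros(g.shape[:2],np.uint8); cv2.fillPoly(full,[r.reshape(-1,1,2)],255)
    hsv=cv2.cvtColor(g,cv2.COLOR_BGR2HSV)
    w=cv2.erode(full,np.ones((3,3)))&cv2.inRange(hsv,np.array((0,0,100)),np.array((180,140,255)))
    ys,xs=np.nonzero(w); P=onplane(c,np.stack([xs,ys],1),.05)[:,:2]
    pv=P@v; pu=P@u
    print(n,len(P),"tips v",np.percentile(pv,[3,97]).round(4),"u",np.percentile(pu,[3,97]).round(4))
    T=onplane(c,r,.043)[:,:2]; print(" contour at 43: u",(T@u).min().round(4),(T@u).max().round(4),"v",(T@v).min().round(4),(T@v).max().round(4))
    B=onplane(c,r,.003)[:,:2]; print(" contour at 3: u",(B@u).min().round(4),(B@u).max().round(4),"v",(B@v).min().round(4),(B@v).max().round(4))
p=np.array([.603,-.251]); print("assumed u,v",p@u,p@v, "nest", np.array([.6055,-.249])@u,np.array([.6055,-.249])@v)
E
```

```text
top 302 tips v [-0.1017 -0.0706] u [0.6155 0.6783]
 contour at 43: u 0.6028 0.6917 v -0.1119 -0.058
 contour at 3: u 0.615 0.7072 v -0.118 -0.062
scene 190 tips v [-0.1038 -0.0727] u [0.6145 0.6781]
 contour at 43: u 0.6038 0.6942 v -0.114 -0.0592
 contour at 3: u 0.5779 0.6727 v -0.1329 -0.0755
assumed u,v 0.6474168535730409 -0.08637949820173615 nest 0.6493140300485586 -0.08380059893640168
```

Request:
move_arm([
  {"slide": [0.055,-0.0065,-0.004],"angular": [0.002,0.001,0],"fingers": 0},
  {"slide": [0.055,0,0],"angular": [0,0,0],"fingers": 0},
  {"slide": [0.055,0,0],"angular": [0,0,0],"fingers": 0},
  {"slide": [0.048,0,0],"angular": [0,0,0],"fingers": 0},
  {"slide": [0,0,0],"angular": [0,0,0],"fingers": 0},
  {"slide": [0,0,0],"angular": [0,0,0],"fingers": 0},
  {"slide": [0,0,0],"angular": [0,0,0],"fingers": 0},
])

```text
time_s: 11.68
tcp_pos: [0.6031, -0.2523, 0.0162]
tool_rot: [0.094, 0.7, -0.094, 0.701]
force: [0.1, -1.5, -0.1]
finger_gap: 0.0854
```

```bash
python3 - <<'E'
from h import *
plan(.6035,-.2515,.016,74.8)
c=cap("scene"); crop(c,(110,180,270,320),"pics/e2.png",4)
E
```

```text
t 11.68 pos [ 0.6031 -0.2523  0.0162] jaw deg 74.76 j6 -1.82 gap 0.0854 F [ 0.1 -1.5 -0.1]
turn(frac) [-0.0005  0.0008  0.0004]
slide now [0.0005 0.003  0.0005]  after turn [0.0005 0.003  0.0005]
```

View pics/e2.png

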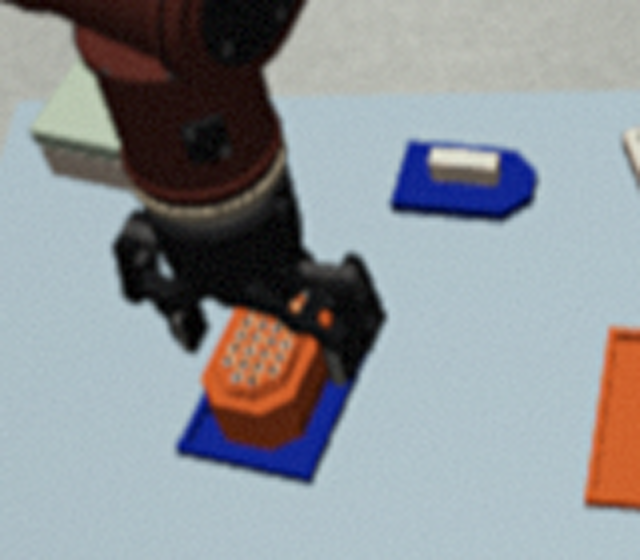

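Centred; grip and lift.

Request:
move_arm([
  {"slide": [0,0.001,0],"angular": [0,0,0],"fingers": 1},
  {"slide": [0,0,0],"angular": [0,0,0],"fingers": 1},
  {"slide": [0,0,0],"angular": [0,0,0],"fingers": 1},
  {"slide": [0,0,0],"angular": [0,0,0],"fingers": 1},
  {"slide": [0,0,0],"angular": [0,0,0],"fingers": 1},
  {"slide": [0,0,0],"angular": [0,0,0],"fingers": 1},
  {"slide": [0,0,0],"angular": [0,0,0],"fingers": 1},
])

```text
time_s: 12.32
tcp_pos: [0.6031, -0.252, 0.0161]
tool_rot: [0.094, 0.7, -0.094, 0.701]
force: [-0.9, 0.9, 6.1]
finger_gap: 0.0554
```

Request:
move_arm([
  {"slide": [-0.03,0,0],"angular": [0,0,0],"fingers": 1},
  {"slide": [-0.05,0,0],"angular": [0,0,0],"fingers": 1},
  {"slide": [-0.07,0,0],"angular": [0,0,0],"fingers": 1},
  {"slide": [-0.07,0,0],"angular": [0,0,0],"fingers": 1},
  {"slide": [-0.06,0,0],"angular": [0,0,0],"fingers": 1},
  {"slide": [0,0,0],"angular": [-0.048,0,0],"fingers": 1},
  {"slide": [0,0,0],"angular": [-0.048,0,0],"fingers": 1},
  {"slide": [0,0,0],"angular": [0,0,0],"fingers": 1},
])

```text
time_s: 12.98
tcp_pos: [0.6028, -0.2518, 0.1006]
tool_rot: [0.04, 0.706, -0.04, 0.706]
force: [-1.0, 0.6, -1.5]
finger_gap: 0.055
```

```bash
python3 - <<'E'
from h import *
plan(.6365,-.0226,.1,83.5)
c=cap("scene"); crop(c,(110,180,270,320),"pics/e3.png",4)
E
```

```text
t 12.98 pos [ 0.6028 -0.2518  0.1006] jaw deg 83.54 j6 -1.97 gap 0.055 F [-1.   0.6 -1.5]
turn(frac) [0.0005 0.0006 0.0005]
slide now [0.0016 0.7718 0.0259]  after turn [0.0021 0.7718 0.0253]
```

View pics/e3.png

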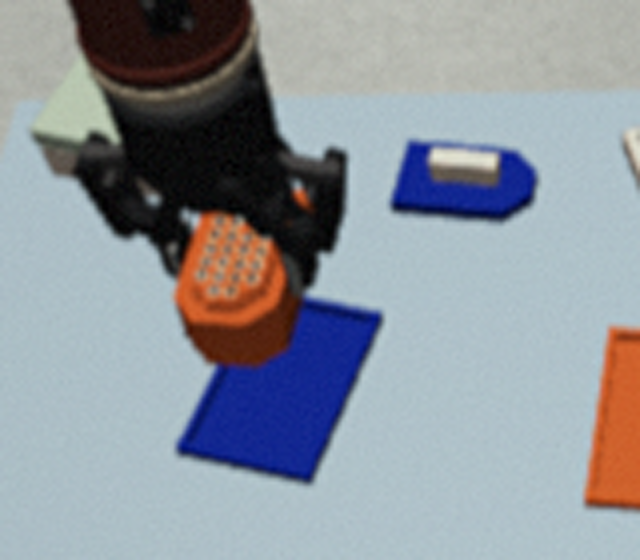

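Request:
move_arm([
  {"slide": [0,0.06,0.002],"angular": [0,0,0],"fingers": 1},
  {"slide": [0,0.1,0.003],"angular": [0,0,0],"fingers": 1},
  {"slide": [0,0.1,0.003],"angular": [0,0,0],"fingers": 1},
  {"slide": [0,0.1,0.003],"angular": [0,0,0],"fingers": 1},
  {"slide": [0,0.1,0.003],"angular": [0,0,0],"fingers": 1},
  {"slide": [0,0.1,0.003],"angular": [0,0,0],"fingers": 1},
  {"slide": [0,0.1,0.003],"angular": [0,0,0],"fingers": 1},
  {"slide": [0,0.07,0.003],"angular": [0,0,0],"fingers": 1},
])

```text
time_s: 13.7
tcp_pos: [0.6342, -0.0321, 0.0989]
tool_rot: [0.042, 0.706, -0.041, 0.705]
force: [-0.2, -0.8, -1.5]
finger_gap: 0.0549
```

Request:
move_arm([
  {"slide": [0,0.042,0.003],"angular": [0,0,0],"fingers": 1},
  {"slide": [0,0,0],"angular": [0,0,0],"fingers": 1},
  {"slide": [0,0,0],"angular": [0,0,0],"fingers": 1},
  {"slide": [0,0,0],"angular": [0,0,0],"fingers": 1},
])

```text
time_s: 14.03
tcp_pos: [0.6367, -0.0236, 0.0988]
tool_rot: [0.041, 0.706, -0.041, 0.706]
force: [0.6, -0.3, 0.2]
finger_gap: 0.0554
```

```bash
python3 - <<'E'
from h import *
plan(.6365,-.0226,.016,83.5)
E
```

```text
t 14.03 pos [ 0.6367 -0.0236  0.0988] jaw deg 83.32 j6 -1.61 gap 0.0554 F [ 0.6 -0.3  0.2]
turn(frac) [-0.002  -0.0005  0.0005]
slide now [ 0.2761  0.0036 -0.0007]  after turn [ 0.2761  0.0034 -0.0009]
```

Request:
move_arm([
  {"slide": [0.06,0.003,0],"angular": [-0.002,0,0],"fingers": 1},
  {"slide": [0.07,0,0],"angular": [0,0,0],"fingers": 1},
  {"slide": [0.06,0,0],"angular": [0,0,0],"fingers": 1},
  {"slide": [0.04,0,0],"angular": [0,0,0],"fingers": 1},
  {"slide": [0.025,0,0],"angular": [0,0,0],"fingers": 1},
  {"slide": [0.01,0,0],"angular": [0,0,0],"fingers": 1},
  {"slide": [0.008,0,0],"angular": [0,0,0],"fingers": 1},
  {"slide": [0,0,0],"angular": [0,0,0],"fingers": 1},
])

```text
time_s: 14.7
tcp_pos: [0.6373, -0.022, 0.0174]
tool_rot: [0.04, 0.706, -0.04, 0.706]
force: [0.1, -0.3, -0.1]
finger_gap: 0.0551
```

```bash
python3 - <<'E'
from h import *
plan(.6365,-.0226,.016,83.5)
c=cap("scene"); crop(c,(210,180,350,320),"pics/e4.png",4)
E
```

```text
t 14.7 pos [ 0.6373 -0.022   0.0174] jaw deg 83.54 j6 -1.62 gap 0.0551 F [ 0.1 -0.3 -0.1]
turn(frac) [0.0005 0.0002 0.0001]
slide now [ 0.0047 -0.0024 -0.0024]  after turn [ 0.0047 -0.0024 -0.0024]
```

View pics/e4.png

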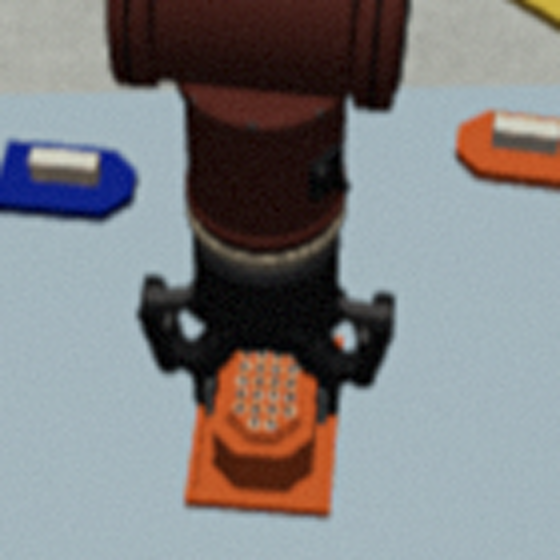

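Request:
move_arm([
  {"slide": [0.005,0,0],"angular": [0,0,0],"fingers": 1},
  {"slide": [0,0,0],"angular": [0,0,0],"fingers": 1},
  {"slide": [0,0,0],"angular": [0,0,0],"fingers": 0.3},
  {"slide": [0,0,0],"angular": [0,0,0],"fingers": 0},
  {"slide": [0,0,0],"angular": [0,0,0],"fingers": 0},
  {"slide": [0,0,0],"angular": [0,0,0],"fingers": 0},
  {"slide": [0,0,0],"angular": [0,0,0],"fingers": 0},
])

```text
time_s: 15.33
tcp_pos: [0.637, -0.0216, 0.0157]
tool_rot: [0.04, 0.706, -0.04, 0.706]
force: [0.1, 0.6, -0.1]
finger_gap: 0.0852
```

Request:
move_arm([
  {"slide": [-0.05,0,0],"angular": [0,0,0],"fingers": 0},
  {"slide": [-0.1,0,0],"angular": [0,0,0],"fingers": 0},
  {"slide": [-0.1,0,0],"angular": [0,0,0],"fingers": 0},
  {"slide": [-0.1,0,0],"angular": [0,0,0],"fingers": 0},
  {"slide": [-0.1,0,0],"angular": [0,0,0],"fingers": 0},
  {"slide": [0,0,0],"angular": [-0.036,0,0],"fingers": 0},
  {"slide": [0,0,0],"angular": [-0.036,0,0],"fingers": 0},
  {"slide": [0,0,0],"angular": [0,0,0],"fingers": 0},
])

```text
time_s: 16.0
tcp_pos: [0.6377, -0.0217, 0.1529]
tool_rot: [-0.001, 0.706, 0.001, 0.708]
force: [-0.7, 0.1, -0.6]
finger_gap: 0.0857
```

```bash
python3 - <<'E'
from h import *
plan(.6117,.2653,.15,90)
c=cap("scene"); crop(c,(210,180,350,320),"pics/e5.png",4)
E
```

```text
t 16.0 pos [ 0.6377 -0.0217  0.1529] jaw deg 90.17 j6 -1.73 gap 0.0857 F [-0.7  0.1 -0.6]
turn(frac) [0.0018 0.0015 0.0003]
slide now [ 0.0091  0.9568 -0.0838]  after turn [ 0.0098  0.9565 -0.0865]
```

View pics/e5.png

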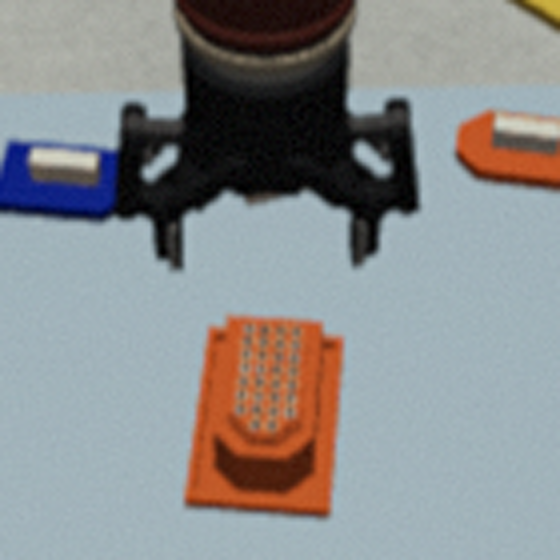

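Orange rack is home. Back to the spare nest for the blue one.

Request:
move_arm([
  {"slide": [0,0.06,-0.005],"angular": [0.0015,0,0],"fingers": 0},
  {"slide": [0,0.12,-0.011],"angular": [0,0,0],"fingers": 0},
  {"slide": [0,0.12,-0.011],"angular": [0,0,0],"fingers": 0},
  {"slide": [0,0.12,-0.011],"angular": [0,0,0],"fingers": 0},
  {"slide": [0,0.12,-0.011],"angular": [0,0,0],"fingers": 0},
  {"slide": [0,0.12,-0.011],"angular": [0,0,0],"fingers": 0},
  {"slide": [0,0.12,-0.011],"angular": [0,0,0],"fingers": 0},
  {"slide": [0,0.12,-0.011],"angular": [0,0,0],"fingers": 0},
])

```text
time_s: 16.72
tcp_pos: [0.6119, 0.2501, 0.1503]
tool_rot: [0.001, 0.708, -0.001, 0.707]
force: [1.2, 0.5, -0.8]
finger_gap: 0.0858
```

Request:
move_arm([
  {"slide": [0,0.055,-0.005],"angular": [0,0,0],"fingers": 0},
  {"slide": [0.07,0,0],"angular": [0,0,0],"fingers": 0},
  {"slide": [0.07,0,0],"angular": [0,0,0],"fingers": 0},
  {"slide": [0.06,0,0],"angular": [0,0,0],"fingers": 0},
  {"slide": [0,0,0],"angular": [0,0,0],"fingers": 0},
  {"slide": [0,0,0],"angular": [0,0,0],"fingers": 0},
  {"slide": [0,0,0],"angular": [0,0,0],"fingers": 0},
])

```text
time_s: 17.3
tcp_pos: [0.6118, 0.2648, 0.0915]
tool_rot: [0.001, 0.707, -0.001, 0.707]
force: [-0.3, 0.1, -0.2]
finger_gap: 0.0858
```

```bash
python3 - <<'E'
from h import *
plan(.6117,.2653,.016,90)
E
```

```text
t 17.3 pos [0.6118 0.2648 0.0915] jaw deg 89.86 j6 -1.28 gap 0.0858 F [-0.3  0.1 -0.2]
turn(frac) [-0.0016  0.0003 -0.0001]
slide now [ 0.2518  0.0018 -0.0006]  after turn [ 0.2518  0.0018 -0.0004]
```

Request:
move_arm([
  {"slide": [0.07,0.002,0],"angular": [-0.0015,0,0],"fingers": 0},
  {"slide": [0.07,0,0],"angular": [0,0,0],"fingers": 0},
  {"slide": [0.07,0,0],"angular": [0,0,0],"fingers": 0},
  {"slide": [0.042,0,0],"angular": [0,0,0],"fingers": 0},
  {"slide": [0,0,0],"angular": [0,0,0],"fingers": 0},
  {"slide": [0,0,0],"angular": [0,0,0],"fingers": 0},
])

```text
time_s: 17.8
tcp_pos: [0.6114, 0.2655, 0.0154]
tool_rot: [-0.0, 0.707, 0.0, 0.707]
force: [-0.3, 0.0, 0.1]
finger_gap: 0.0851
```

Request:
move_arm([
  {"slide": [0,0,0],"angular": [0,0,0],"fingers": 1},
  {"slide": [0,0,0],"angular": [0,0,0],"fingers": 1},
  {"slide": [0,0,0],"angular": [0,0,0],"fingers": 1},
  {"slide": [0,0,0],"angular": [0,0,0],"fingers": 1},
  {"slide": [0,0,0],"angular": [0,0,0],"fingers": 1},
  {"slide": [0,0,0],"angular": [0,0,0],"fingers": 1},
  {"slide": [0,0,0],"angular": [0,0,0],"fingers": 1},
])

```text
time_s: 18.38
tcp_pos: [0.6128, 0.2661, 0.0172]
tool_rot: [0.0, 0.706, 0.001, 0.708]
force: [-1.0, -0.6, 6.3]
finger_gap: 0.0553
```

Request:
move_arm([
  {"slide": [-0.03,0,0],"angular": [0,0,0],"fingers": 1},
  {"slide": [-0.05,0,0],"angular": [0,0,0],"fingers": 1},
  {"slide": [-0.08,0,0],"angular": [0,0,0],"fingers": 1},
  {"slide": [-0.08,0,0],"angular": [0,0,0],"fingers": 1},
  {"slide": [-0.08,0,0],"angular": [0,0,0],"fingers": 1},
  {"slide": [-0.08,0,0],"angular": [0,0,0],"fingers": 1},
  {"slide": [-0.05,0,0],"angular": [0,0,0],"fingers": 1},
  {"slide": [0,0,0],"angular": [0,0,0],"fingers": 1},
])

```text
time_s: 19.05
tcp_pos: [0.614, 0.2665, 0.1564]
tool_rot: [0.0, 0.704, 0.001, 0.71]
force: [0.5, 0.5, -0.5]
finger_gap: 0.0556
```

```bash
python3 - <<'E'
from h import *
plan(.606,-.249,.15,74.6)
c=cap("scene"); crop(c,(320,180,480,320),"pics/e6.png",4)
E
```

```text
t 19.05 pos [0.614  0.2665 0.1564] jaw deg 90.06 j6 -1.28 gap 0.0556 F [ 0.5  0.5 -0.5]
turn(frac) [ 0.1718  0.0049 -0.0022]
slide now [ 0.0168 -1.7183 -0.0286]  after turn [ 0.0212 -1.6637  0.4307]
```

View pics/e6.png

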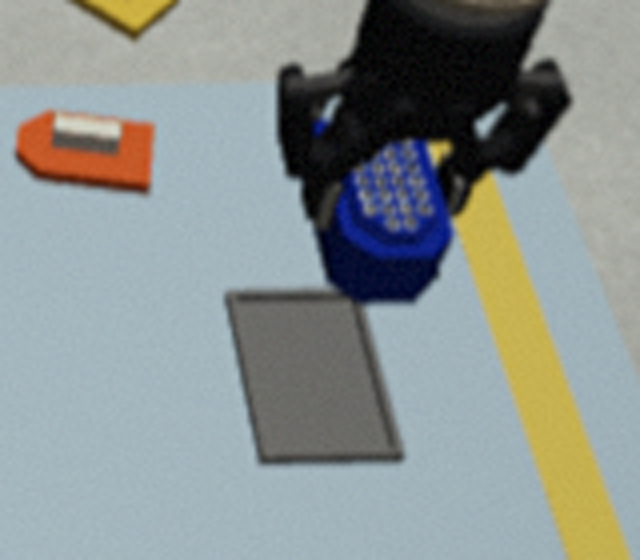

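Request:
move_arm([
  {"slide": [0,0,0],"angular": [0.057,0.0045,-0.002],"fingers": 1},
  {"slide": [0,0,0],"angular": [0.057,0,0],"fingers": 1},
  {"slide": [0,0,0],"angular": [0.0575,0,0],"fingers": 1},
  {"slide": [0,-0.06,0.015],"angular": [0,0,0],"fingers": 1},
  {"slide": [0,-0.1,0.026],"angular": [0,0,0],"fingers": 1},
  {"slide": [0,-0.1,0.026],"angular": [0,0,0],"fingers": 1},
  {"slide": [0,-0.1,0.026],"angular": [0,0,0],"fingers": 1},
  {"slide": [0,-0.1,0.026],"angular": [0,0,0],"fingers": 1},
])

```text
time_s: 19.77
tcp_pos: [0.6075, 0.1218, 0.1484]
tool_rot: [0.093, 0.704, -0.096, 0.697]
force: [0.6, 0.2, -0.8]
finger_gap: 0.0551
```

Request:
move_arm([
  {"slide": [0,-0.1,0.026],"angular": [0,0,0],"fingers": 1},
  {"slide": [0,-0.1,0.026],"angular": [0,0,0],"fingers": 1},
  {"slide": [0,-0.1,0.026],"angular": [0,0,0],"fingers": 1},
  {"slide": [0,-0.1,0.026],"angular": [0,0,0],"fingers": 1},
  {"slide": [0,-0.1,0.026],"angular": [0,0,0],"fingers": 1},
  {"slide": [0,-0.1,0.026],"angular": [0,0,0],"fingers": 1},
  {"slide": [0,-0.1,0.026],"angular": [0,0,0],"fingers": 1},
  {"slide": [0,-0.1,0.026],"angular": [0,0,0],"fingers": 1},
])

```text
time_s: 20.43
tcp_pos: [0.6041, -0.126, 0.1493]
tool_rot: [0.093, 0.704, -0.096, 0.697]
force: [0.3, 0.7, -1.0]
finger_gap: 0.0553
```

Request:
move_arm([
  {"slide": [0,-0.1,0.026],"angular": [0,0,0],"fingers": 1},
  {"slide": [0,-0.1,0.026],"angular": [0,0,0],"fingers": 1},
  {"slide": [0,-0.1,0.026],"angular": [0,0,0],"fingers": 1},
  {"slide": [0,-0.06,0.015],"angular": [0,0,0],"fingers": 1},
  {"slide": [0,0,0],"angular": [0,0,0],"fingers": 1},
  {"slide": [0,0,0],"angular": [0,0,0],"fingers": 1},
  {"slide": [0,0,0],"angular": [0,0,0],"fingers": 1},
])

```text
time_s: 21.02
tcp_pos: [0.603, -0.2354, 0.15]
tool_rot: [0.094, 0.704, -0.096, 0.697]
force: [0.7, 0.3, -0.7]
finger_gap: 0.0551
```

```bash
python3 - <<'E'
from h import *
plan(.606,-.249,.016,74.6)
E
```

```text
t 21.02 pos [ 0.603  -0.2354  0.15  ] jaw deg 74.61 j6 -1.79 gap 0.0551 F [ 0.7  0.3 -0.7]
turn(frac) [ 0.0001 -0.0058  0.0024]
slide now [ 0.4466 -0.0393  0.0258]  after turn [ 0.4467 -0.041   0.0218]
```

Request:
move_arm([
  {"slide": [0,-0.04,0.022],"angular": [0,-0.0055,0.0022],"fingers": 1},
  {"slide": [0.08,0,0],"angular": [0,0,0],"fingers": 1},
  {"slide": [0.08,0,0],"angular": [0,0,0],"fingers": 1},
  {"slide": [0.08,0,0],"angular": [0,0,0],"fingers": 1},
  {"slide": [0.06,0,0],"angular": [0,0,0],"fingers": 1},
  {"slide": [0,0,0],"angular": [0,0,0],"fingers": 1},
  {"slide": [0,0,0],"angular": [0,0,0],"fingers": 1},
  {"slide": [0,0,0],"angular": [0,0,0],"fingers": 1},
])

```text
time_s: 21.68
tcp_pos: [0.6081, -0.2499, 0.0627]
tool_rot: [0.094, 0.7, -0.095, 0.702]
force: [0.5, -0.3, -1.5]
finger_gap: 0.0557
```

```bash
python3 - <<'E'
from h import *
plan(.606,-.249,.016,74.6)
c=cap("scene"); crop(c,(110,180,270,320),"pics/e7.png",4)
E
```

```text
t 21.68 pos [ 0.6081 -0.2499  0.0627] jaw deg 74.67 j6 -1.81 gap 0.0557 F [ 0.5 -0.3 -1.5]
turn(frac) [0.0007 0.0024 0.0011]
slide now [ 0.1558  0.0014 -0.008 ]  after turn [ 0.1558  0.0011 -0.0074]
```

View pics/e7.png

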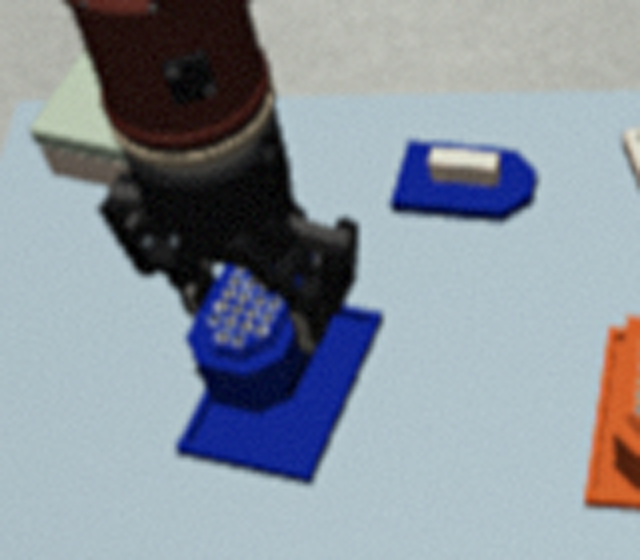

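Request:
move_arm([
  {"slide": [0.04,0.001,-0.007],"angular": [0,0.002,0.001],"fingers": 1},
  {"slide": [0.04,0,0],"angular": [0,0,0],"fingers": 1},
  {"slide": [0.03,0,0],"angular": [0,0,0],"fingers": 1},
  {"slide": [0.02,0,0],"angular": [0,0,0],"fingers": 1},
  {"slide": [0.012,0,0],"angular": [0,0,0],"fingers": 1},
  {"slide": [0.007,0,0],"angular": [0,0,0],"fingers": 1},
  {"slide": [0,0,0],"angular": [0,0,0],"fingers": 1},
  {"slide": [0,0,0],"angular": [0,0,0],"fingers": 1},
])

```text
time_s: 22.4
tcp_pos: [0.6052, -0.2492, 0.0172]
tool_rot: [0.095, 0.701, -0.095, 0.7]
force: [-3.0, 0.1, 4.3]
finger_gap: 0.0557
```

```bash
python3 - <<'E'
from h import *
plan(.606,-.249,.016,74.6)
c=cap("scene"); crop(c,(110,180,270,320),"pics/e8.png",4)
E
```

```text
t 22.4 pos [ 0.6052 -0.2492  0.0172] jaw deg 74.62 j6 -1.81 gap 0.0557 F [-3.   0.1  4.3]
turn(frac) [ 0.0002 -0.0007 -0.0001]
slide now [0.0039 0.0012 0.0024]  after turn [0.0039 0.0012 0.0024]
```

View pics/e8.png

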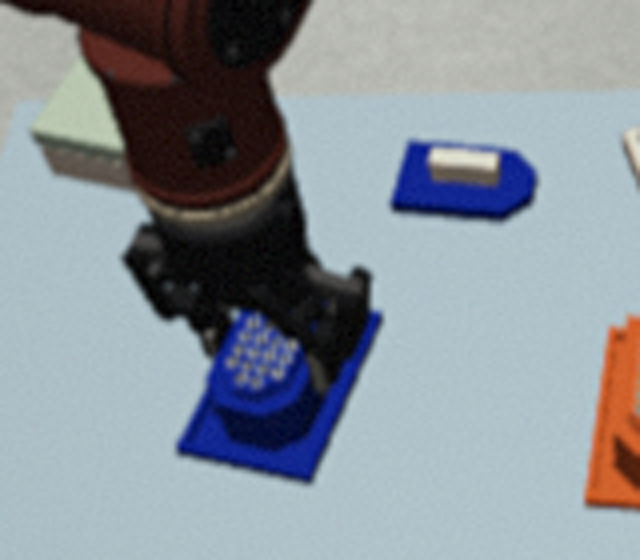

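Request:
move_arm([
  {"slide": [0,0,0],"angular": [0,0,0],"fingers": 0.3},
  {"slide": [0,0,0],"angular": [0,0,0],"fingers": 0},
  {"slide": [0,0,0],"angular": [0,0,0],"fingers": 0},
  {"slide": [0,0,0],"angular": [0,0,0],"fingers": 0},
  {"slide": [0,0,0],"angular": [0,0,0],"fingers": 0},
  {"slide": [0,0,0],"angular": [0,0,0],"fingers": 0},
])

```text
time_s: 22.95
tcp_pos: [0.6051, -0.2491, 0.0166]
tool_rot: [0.095, 0.701, -0.095, 0.7]
force: [-0.3, 0.0, 0.6]
finger_gap: 0.0852
```

Request:
move_arm([
  {"slide": [-0.05,0,0],"angular": [0,0,0],"fingers": 0},
  {"slide": [-0.1,0,0],"angular": [0,0,0],"fingers": 0},
  {"slide": [-0.1,0,0],"angular": [0,0,0],"fingers": 0},
  {"slide": [-0.1,0,0],"angular": [0,0,0],"fingers": 0},
  {"slide": [-0.1,0,0],"angular": [0,0,0],"fingers": 0},
  {"slide": [0,0,0],"angular": [0,0,0],"fingers": 0},
  {"slide": [0,0,0],"angular": [0,0,0],"fingers": 0},
])

```text
time_s: 23.53
tcp_pos: [0.6072, -0.2502, 0.1563]
tool_rot: [0.094, 0.699, -0.095, 0.703]
force: [0.4, -0.9, -0.7]
finger_gap: 0.0856
```

```bash
python3 - <<'E'
from h import *
plan(.457,-.149,.15,172.5)
c=cap("scene"); crop(c,(110,180,310,320),"pics/e9.png",4)
E
```

```text
t 23.53 pos [ 0.6072 -0.2502  0.1563] jaw deg 74.62 j6 -1.81 gap 0.0856 F [ 0.4 -0.9 -0.7]
turn(frac) [ 0.9124  0.0037 -0.0018]
slide now [ 0.0174  0.1925 -0.5724]  after turn [ 0.0209 -0.5405 -0.2691]
```

View pics/e9.png

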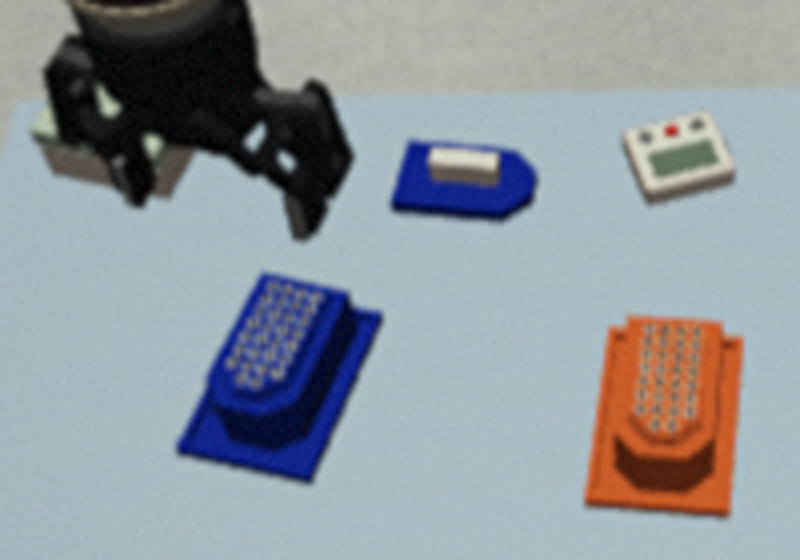

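```bash
cat >> h.py <<'E'
def rib(c,col,near,rad=.08):
    """white rib inside lid blob -> rect at z=32 ; lid rect at z 12"""
    out=[]
    for b in blobs(mask(c,col)):
        p=onplane(c,b.mean(0),.012)[0,:2]
        if np.hypot(*(p-near))>rad: continue
        full=np.zeros(c["image"].shape[:2],np.uint8); cv2.fillPoly(full,[cv2.convexHull(b)],255)
        hsv=cv2.cvtColor(np.ascontiguousarray(c["image"]),cv2.COLOR_RGB2HSV)
        w=full&cv2.inRange(hsv,np.array((0,0,150)),np.array((180,90,255)))
        for k in blobs(w,15): out.append(("rib",rect(c,k,.032)))
        out.append(("lid",rect(c,b,.012)))
    return out
def tips(c,col,near,ang,rad=.06,vt=140):
    a=np.radians(ang);u=np.array([np.cos(a),np.sin(a)]);v=np.array([-u[1],u[0]])
    hsv=cv2.cvtColor(np.ascontiguousarray(c["image"]),cv2.COLOR_RGB2HSV)
    w=cv2.inRange(hsv,np.array((0,0,100)),np.array((180,vt,255)))
    ys,xs=np.nonzero(w); P=onplane(c,np.stack([xs,ys],1),.05)[:,:2]
    d=P-near; k=(abs(d@u)<.038)&(abs(d@v)<.020); P=P[k]
    pu,pv=P@u,P@v
    U=(np.percentile(pu,2)+np.percentile(pu,98))/2; V=(np.percentile(pv,2)+np.percentile(pv,98))/2
    return (U*u+V*v).round(4),"span",round(np.ptp(np.percentile(pu,[2,98])),4),round(np.ptp(np.percentile(pv,[2,98])),4)
E
python3 - <<'E'
from h import *
for n in("top","scene"):
    c=dict(cap(n)); now=c["image"]; cv2.imwrite(f"pics/{n}1.png",now[:,:,::-1])
    c["image"]=np.ascontiguousarray(cv2.imread(f"pics/{n}0.png")[:,:,::-1])
    print(n,"B",rib(c,"blue",[.456,-.149])); print(n,"O",rib(c,"orange",[.436,.150]))
    c["image"]=now
    print(" tips blue",tips(c,"blue",np.array([.606,-.249]),-15.4)," orange",tips(c,"orange",np.array([.637,-.022]),-6.5))
E
```

```text
top B [('rib', (457.3, -148.9, 38.3, 10.3, 89.6)), ('lid', (455.8, -148.0, 85.0, 49.7, 81.9))]
top O [('rib', (437.4, 152.2, 40.5, 12.9, 80.9)), ('lid', (435.9, 151.3, 83.7, 47.7, 78.5))]
 tips blue (array([ 0.6063, -0.249 ]), 'span', np.float64(0.0726), np.float64(0.0381))  orange (array([ 0.6368, -0.0203]), 'span', np.float64(0.0645), np.float64(0.0316))
scene B [('rib', (455.6, -149.2, 40.0, 12.3, 82.0)), ('lid', (457.7, -149.7, 88.5, 52.2, 82.9))]
scene O [('rib', (434.6, 149.9, 39.6, 13.9, 79.1)), ('lid', (436.6, 149.7, 85.6, 50.9, 79.0))]
 tips blue (array([ 0.6023, -0.2489]), 'span', np.float64(0.0657), np.float64(0.034))  orange (array([ 0.636 , -0.0224]), 'span', np.float64(0.0653), np.float64(0.0315))
```

View pics/top1.png

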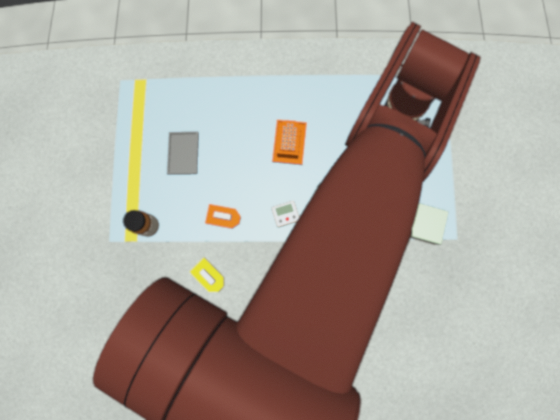

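Request:
move_arm([
  {"slide": [0,0,0],"angular": [0.07,0.003,-0.0015],"fingers": 0},
  {"slide": [0,0,0],"angular": [0.07,0,0],"fingers": 0},
  {"slide": [0,0,0],"angular": [0.07,0,0],"fingers": 0},
  {"slide": [0,0,0],"angular": [0.07,0,0],"fingers": 0},
  {"slide": [0,0,0],"angular": [0.07,0,0],"fingers": 0},
  {"slide": [0,0,0],"angular": [0.07,0,0],"fingers": 0},
  {"slide": [0,0,0],"angular": [0.07,0,0],"fingers": 0},
  {"slide": [0,0,0],"angular": [0.07,0,0],"fingers": 0},
])

```text
time_s: 24.35
tcp_pos: [0.6041, -0.2486, 0.1496]
tool_rot: [0.384, 0.596, -0.387, 0.59]
force: [-0.1, 0.1, -0.0]
finger_gap: 0.0853
```

Request:
move_arm([
  {"slide": [0,0,0],"angular": [0.07,0,0],"fingers": 0},
  {"slide": [0,0,0],"angular": [0.07,0,0],"fingers": 0},
  {"slide": [0,0,0],"angular": [0.07,0,0],"fingers": 0},
  {"slide": [0,0,0],"angular": [0.07,0,0],"fingers": 0},
  {"slide": [0,0,0],"angular": [0.07,0,0],"fingers": 0},
  {"slide": [0,0,0],"angular": [0,0,0],"fingers": 0},
  {"slide": [0,0,0],"angular": [0,0,0],"fingers": 0},
])

```text
time_s: 24.93
tcp_pos: [0.6044, -0.2487, 0.1501]
tool_rot: [-0.528, -0.47, 0.532, -0.466]
force: [0.4, 0.6, -0.4]
finger_gap: 0.0851
```

```bash
python3 - <<'E'
from h import *
plan(.4565,-.149,.10,172.4)
E
```

```text
t 24.93 pos [ 0.6044 -0.2487  0.1501] jaw deg -7.1 j6 -0.38 gap 0.0851 F [ 0.4  0.6 -0.4]
turn(frac) [0.0056 0.     0.0056]
slide now [ 0.1717 -0.5289 -0.2689]  after turn [ 0.167  -0.5327 -0.2642]
```

Request:
move_arm([
  {"slide": [0,-0.09,-0.045],"angular": [0.0056,0,0.0056],"fingers": 0.3},
  {"slide": [0,-0.09,-0.045],"angular": [0,0,0],"fingers": 0.3},
  {"slide": [0,-0.09,-0.045],"angular": [0,0,0],"fingers": 0.3},
  {"slide": [0,-0.09,-0.045],"angular": [0,0,0],"fingers": 0.3},
  {"slide": [0,-0.09,-0.045],"angular": [0,0,0],"fingers": 0.3},
  {"slide": [0.05,-0.081,-0.04],"angular": [0,0,0],"fingers": 0.3},
  {"slide": [0.05,0,0],"angular": [0,0,0],"fingers": 0.3},
  {"slide": [0,0,0],"angular": [0,0,0],"fingers": 0.3},
])

```text
time_s: 25.6
tcp_pos: [0.4549, -0.1471, 0.1183]
tool_rot: [-0.532, -0.467, 0.532, -0.465]
force: [0.1, 0.6, -0.5]
finger_gap: 0.0597
```

```bash
python3 - <<'E'
from h import *
plan(.4565,-.149,.016,172.4)
E
```

```text
t 25.6 pos [ 0.4549 -0.1471  0.1183] jaw deg -7.58 j6 -0.35 gap 0.0597 F [ 0.1  0.6 -0.5]
turn(frac) [ 0.0003 -0.0005  0.0017]
slide now [0.3409 0.007  0.0059]  after turn [0.341  0.006  0.0056]
```

Request:
move_arm([
  {"slide": [0.07,0.006,0.0056],"angular": [0,0,0.0015],"fingers": 0.5},
  {"slide": [0.07,0,0],"angular": [0,0,0],"fingers": 0.5},
  {"slide": [0.07,0,0],"angular": [0,0,0],"fingers": 0.5},
  {"slide": [0,0,0],"angular": [0,0,0],"fingers": 0.5},
  {"slide": [0,0,0],"angular": [0,0,0],"fingers": 0.5},
  {"slide": [0,0,0],"angular": [0,0,0],"fingers": 0.5},
])

```text
time_s: 26.1
tcp_pos: [0.461, -0.1517, 0.0597]
tool_rot: [0.534, 0.463, -0.532, 0.467]
force: [-0.6, 0.2, 0.6]
finger_gap: 0.0425
```

```bash
python3 - <<'E'
from h import *
plan(.4565,-.149,.016,172.4)
c=cap("scene"); crop(c,(150,140,310,280),"pics/f1.png",4)
E
```

```text
t 26.1 pos [ 0.461  -0.1517  0.0597] jaw deg -7.74 j6 -0.35 gap 0.0425 F [-0.6  0.2  0.6]
turn(frac) [-0.0016  0.0009 -0.0039]
slide now [ 0.1454 -0.0169 -0.0071]  after turn [ 0.1455 -0.016  -0.0069]
```

View pics/f1.png

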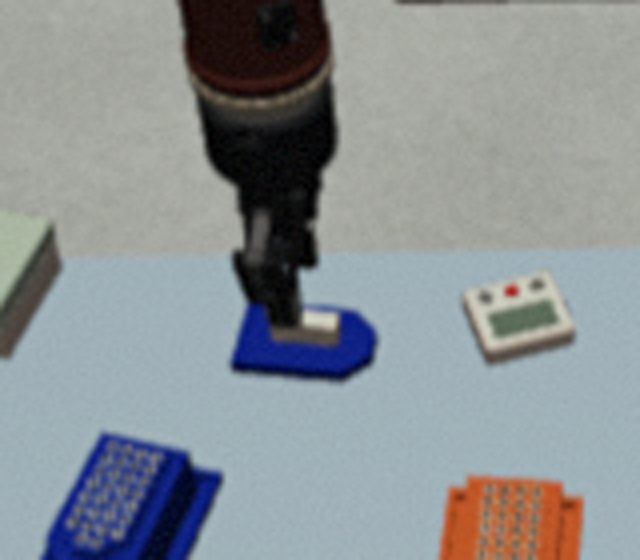

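Request:
move_arm([
  {"slide": [0,0,0],"angular": [0,0,0],"fingers": 0.5},
  {"slide": [0,0,0],"angular": [0,0,0],"fingers": 0.5},
  {"slide": [0,0,0],"angular": [0,0,0],"fingers": 0.5},
])

```text
time_s: 26.4
tcp_pos: [0.4606, -0.1514, 0.0594]
tool_rot: [0.534, 0.463, -0.532, 0.467]
force: [0.8, -0.6, 0.2]
finger_gap: 0.0431
```

```bash
python3 - <<'E'
from h import *
plan(.4565,-.149,.016,172.4)
E
```

```text
t 26.4 pos [ 0.4606 -0.1514  0.0594] jaw deg -7.77 j6 -0.35 gap 0.0431 F [ 0.8 -0.6  0.2]
turn(frac) [-0.0019  0.001  -0.0042]
slide now [ 0.1446 -0.0156 -0.0063]  after turn [ 0.1447 -0.0146 -0.0061]
```

Request:
move_arm([
  {"slide": [0,-0.0146,-0.006],"angular": [-0.002,0.001,-0.004],"fingers": 0.5},
  {"slide": [0.03,0,0],"angular": [0,0,0],"fingers": 0.5},
  {"slide": [0.03,0,0],"angular": [0,0,0],"fingers": 0.5},
  {"slide": [0.02,0,0],"angular": [0,0,0],"fingers": 0.5},
  {"slide": [0,0,0],"angular": [0,0,0],"fingers": 0.5},
  {"slide": [0,0,0],"angular": [0,0,0],"fingers": 0.5},
])

```text
time_s: 26.9
tcp_pos: [0.455, -0.1483, 0.0334]
tool_rot: [-0.532, -0.467, 0.533, -0.465]
force: [-0.4, 0.2, -0.1]
finger_gap: 0.0427
```

```bash
python3 - <<'E'
from h import *
plan(.4565,-.149,.016,172.4)
c=cap("scene"); crop(c,(150,140,310,280),"pics/f2.png",4)
E
```

```text
t 26.9 pos [ 0.455  -0.1483  0.0334] jaw deg -7.61 j6 -0.35 gap 0.0427 F [-0.4  0.2 -0.1]
turn(frac) [-0.0001 -0.0008  0.0021]
slide now [0.0579 0.0054 0.0018]  after turn [0.058  0.0052 0.0017]
```

View pics/f2.png

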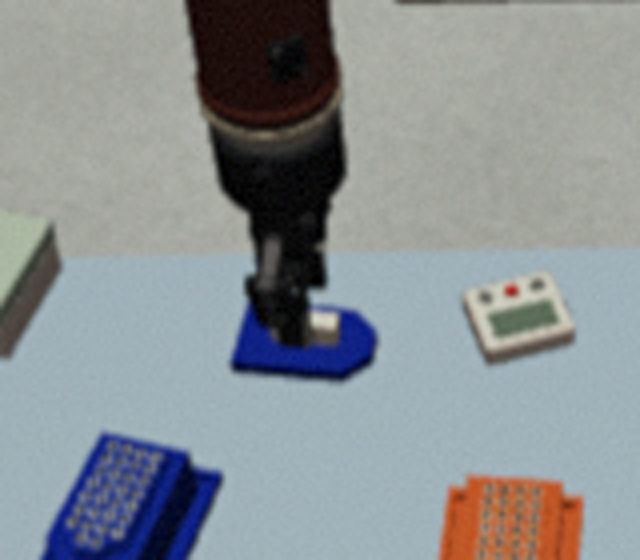

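Request:
move_arm([
  {"slide": [0.02,0.0045,0.0015],"angular": [0,0,0.002],"fingers": 0.5},
  {"slide": [0.02,0,0],"angular": [0,0,0],"fingers": 0.5},
  {"slide": [0.012,0,0],"angular": [0,0,0],"fingers": 0.5},
  {"slide": [0,0,0],"angular": [0,0,0],"fingers": 0.5},
  {"slide": [0,0,0],"angular": [0,0,0],"fingers": 0.5},
])

```text
time_s: 27.37
tcp_pos: [0.4568, -0.1491, 0.0184]
tool_rot: [0.533, 0.466, -0.532, 0.466]
force: [0.2, -0.7, 0.1]
finger_gap: 0.0426
```

```bash
python3 - <<'E'
from h import *
plan(.4565,-.149,.016,172.4)
c=cap("scene"); crop(c,(190,190,270,250),"pics/f3.png",8)
E
```

```text
t 27.37 pos [ 0.4568 -0.1491  0.0184] jaw deg -7.61 j6 -0.35 gap 0.0426 F [ 0.2 -0.7  0.1]
turn(frac) [-0.0001 -0.0005 -0.0006]
slide now [ 0.008  -0.0009 -0.0002]  after turn [ 0.008  -0.0009 -0.0002]
```

View pics/f3.png

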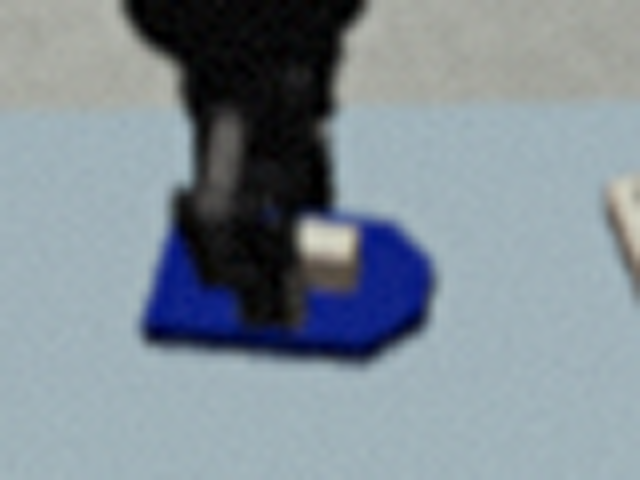

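Request:
move_arm([
  {"slide": [0.008,0,0.004],"angular": [0,0,0],"fingers": 0.5},
  {"slide": [0,0,0],"angular": [0,0,0],"fingers": 1},
  {"slide": [0,0,0],"angular": [0,0,0],"fingers": 1},
  {"slide": [0,0,0],"angular": [0,0,0],"fingers": 1},
  {"slide": [0,0,0],"angular": [0,0,0],"fingers": 1},
  {"slide": [0,0,0],"angular": [0,0,0],"fingers": 1},
  {"slide": [0,0,0],"angular": [0,0,0],"fingers": 1},
  {"slide": [0,0,0],"angular": [0,0,0],"fingers": 1},
], grip_force=25)

```text
time_s: 28.08
tcp_pos: [0.4571, -0.1506, 0.0166]
tool_rot: [0.533, 0.465, -0.531, 0.466]
force: [0.8, -0.4, 1.8]
finger_gap: 0.0128
```

```bash
python3 - <<'E'
from h import *
plan(.4565,-.149,.12,172.4)
c=cap("scene"); crop(c,(190,190,270,250),"pics/f4.png",8)
print(rib(c,"blue",[.456,-.149]))
E
```

```text
t 28.08 pos [ 0.4571 -0.1506  0.0166] jaw deg -7.6 j6 -0.35 gap 0.0128 F [ 0.8 -0.4  1.8]
turn(frac) [-0.     -0.0002 -0.0014]
slide now [-0.3448 -0.002  -0.0051]  after turn [-0.3448 -0.0027 -0.005 ]
[('lid', (465.8, -151.5, 87.4, 53.3, 88.7))]
```

View pics/f4.png

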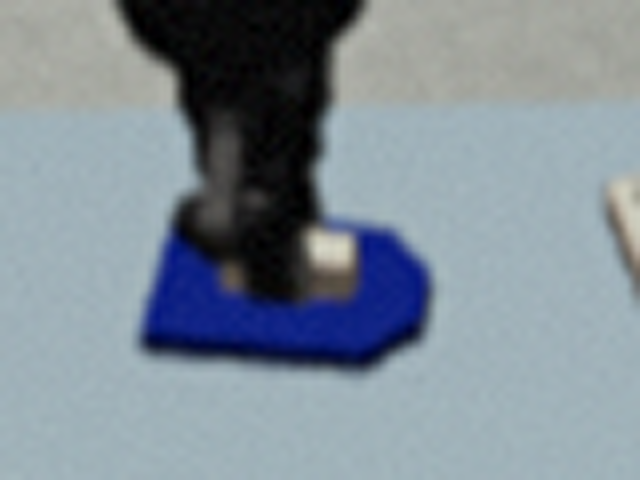

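Request:
move_arm([
  {"slide": [-0.02,0,0],"angular": [0,0,0],"fingers": 1},
  {"slide": [-0.04,0,0],"angular": [0,0,0],"fingers": 1},
  {"slide": [-0.08,0,0],"angular": [0,0,0],"fingers": 1},
  {"slide": [-0.08,0,0],"angular": [0,0,0],"fingers": 1},
  {"slide": [-0.08,0,0],"angular": [0,0,0],"fingers": 1},
  {"slide": [-0.08,0,0],"angular": [0,0,0],"fingers": 1},
  {"slide": [0,0,0],"angular": [0,0,0],"fingers": 1},
  {"slide": [0,0,0],"angular": [0,0,0],"fingers": 1},
])

```text
time_s: 28.8
tcp_pos: [0.4578, -0.151, 0.1322]
tool_rot: [0.533, 0.464, -0.531, 0.467]
force: [0.1, -0.1, -1.3]
finger_gap: 0.0137
```

```bash
python3 - <<'E'
from h import *
plan(.606,-.249,.12,172.4)
c=cap("scene"); cv2.imwrite("pics/f5.png",c["image"][:,:,::-1])
E
```

```text
t 28.8 pos [ 0.4578 -0.151   0.1322] jaw deg -7.6 j6 -0.35 gap 0.0137 F [ 0.1 -0.1 -1.3]
turn(frac) [-0.0001  0.0005 -0.0034]
slide now [0.0438 0.5326 0.2583]  after turn [0.0408 0.5328 0.2583]
```

View pics/f5.png

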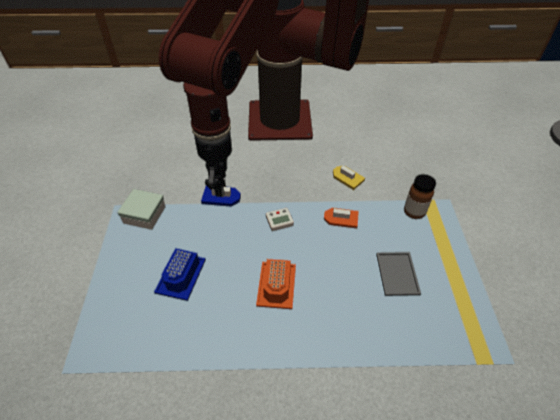

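```bash
cat >> h.py <<'E'
def heldlid(c,col,z0,ang,near,rad=.09):
    """lid with underside at z0; extents in lid frame relative to near(tcp); analytic: compare with projected corner outline extents at ang"""
    a=np.radians(ang);u=np.array([np.cos(a),np.sin(a)]);v=np.array([-u[1],u[0]])
    best=None
    for b in blobs(mask(c,col)):
        p=onplane(c,b.mean(0),z0+.01)[0,:2]
        if np.hypot(*(p-near))<rad: best=b if best is None or len(b)>len(best) else best
    T=onplane(c,best,z0+.012)[:,:2]-near
    # model outline corners (top & bottom) projected through same camera from a lid centred at near -> expected extents
    L,Wd,k=.0445,.0265,.014
    cor=np.array([[-L,-Wd],[L-k,-Wd],[L,-Wd+k],[L,Wd-k],[L-k,Wd],[-L,Wd]])
    M=[]
    for zz in(z0,z0+.012): M+= [np.r_[near+q[0]*u+q[1]*v,zz] for q in cor]
    E=onplane(c,proj(c,np.array(M)),z0+.012)[:,:2]-near
    r=[]
    for w in(u,v):
        lo,hi=(T@w).min(),(T@w).max(); el,eh=(E@w).min(),(E@w).max()
        r.append((round(1000*((lo+hi)/2-(el+eh)/2),1),round(1000*(hi-lo),1),round(1000*(eh-el),1)))
    return r
E
python3 - <<'E'
from h import *
s=telemetry.state(); p=s["tcp_pos"]
c=cap("scene"); print("now u,v offset(span,exp)",heldlid(c,"blue",p[2]-.0166,82.4,p[:2]))
c0=dict(c); c0["image"]=np.ascontiguousarray(cv2.imread("pics/scene0.png")[:,:,::-1])
print("initial vs (.4565,-.149)",heldlid(c0,"blue",0,82.4,np.array([.4565,-.149])))
c=cap("top"); m=mask(c,"blue"); 
try: print("top",heldlid(c,"blue",p[2]-.0166,82.4,p[:2]))
except Exception as e: print(e)
c0=dict(c); c0["image"]=np.ascontiguousarray(cv2.imread("pics/top0.png")[:,:,::-1])
print("initial top",heldlid(c0,"blue",0,82.4,np.array([.4565,-.149])))
E
```

```text
now u,v offset(span,exp) [(np.float64(-0.3), np.float64(87.5), np.float64(91.7)), (np.float64(1.2), np.float64(52.1), np.float64(63.6))]
initial vs (.4565,-.149) [(np.float64(-1.6), np.float64(88.3), np.float64(91.3)), (np.float64(3.0), np.float64(52.3), np.float64(62.2))]
top [(np.float64(24.7), np.float64(41.0), np.float64(89.7)), (np.float64(-1.3), np.float64(49.4), np.float64(54.9))]
initial top [(np.float64(0.6), np.float64(85.1), np.float64(89.6)), (np.float64(-0.0), np.float64(49.9), np.float64(54.7))]
```

```bash
python3 - <<'E'
from h import *
c=cap("top"); cv2.imwrite("pics/top2.png",c["image"][:,:,::-1])
def rk(c,col,near,ang):
    a=np.radians(ang);u=np.array([np.cos(a),np.sin(a)]);v=np.array([-u[1],u[0]])
    n=near
    t=tips(c,col,near,ang); d=t[0]-near
    return "tips off u,v",(1000*d@u).round(1),(1000*d@v).round(1),t[2:]
for n in("top","scene"):
    c=dict(cap(n))
    print(n,"now blue",rk(c,"blue",np.array([.6051,-.2491]),-15.4),"orange",rk(c,"o",np.array([.637,-.0218]),-6.5))
    c["image"]=np.ascontiguousarray(cv2.imread(f"pics/{n}0.png")[:,:,::-1])
    print(n,"init blue",rk(c,"blue",np.array([.637,-.024]),-7),"orange",rk(c,"o",np.array([.603,-.252]),-15.2))
E
```

```text
top now blue ('tips off u,v', np.float64(-13.1), np.float64(0.0), (np.float64(0.0482), np.float64(0.0385))) orange ('tips off u,v', np.float64(-0.3), np.float64(1.5), (np.float64(0.0644), np.float64(0.0317)))
top init blue ('tips off u,v', np.float64(0.1), np.float64(-0.2), (np.float64(0.0677), np.float64(0.0341))) orange ('tips off u,v', np.float64(-0.2), np.float64(1.0), (np.float64(0.0654), np.float64(0.0319)))
scene now blue ('tips off u,v', np.float64(-2.8), np.float64(-0.6), (np.float64(0.0661), np.float64(0.034))) orange ('tips off u,v', np.float64(-0.9), np.float64(-0.7), (np.float64(0.0654), np.float64(0.0315)))
scene init blue ('tips off u,v', np.float64(-1.9), np.float64(-2.3), (np.float64(0.0675), np.float64(0.0327))) orange ('tips off u,v', np.float64(-1.3), np.float64(-0.8), (np.float64(0.0649), np.float64(0.0316)))
```

View pics/top2.png

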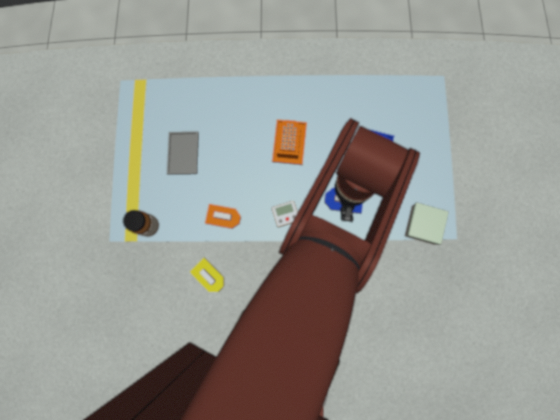

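```bash
sed -i 's/def plan(x,y,z,thdeg):/def plan(x,y,z,thdeg,exact=False):/; s/if (T\[:,1\]@Q\[:,1\])<0:/if not exact and (T[:,1]@Q[:,1])<0:/' h.py; python3 - <<'E'
from h import *
plan(.603,-.2485,.13,-105.4,True)
E
```

```text
t 29.1 pos [ 0.4558 -0.15    0.129 ] jaw deg -7.61 j6 -0.35 gap 0.0129 F [ 0.1  0.3 -0.9]
turn(frac) [ 1.0866e+00 -3.0000e-04  1.1000e-03]
slide now [-0.0039  0.5297  0.2603]  after turn [-0.0032  0.1861 -0.5601]
```

Request:
move_arm([
  {"slide": [0,0,0],"angular": [0.068,0,0],"fingers": 1},
  {"slide": [0,0,0],"angular": [0.068,0,0],"fingers": 1},
  {"slide": [0,0,0],"angular": [0.068,0,0],"fingers": 1},
  {"slide": [0,0,0],"angular": [0.068,0,0],"fingers": 1},
  {"slide": [0,0,0],"angular": [0.068,0,0],"fingers": 1},
  {"slide": [0,0,0],"angular": [0.068,0,0],"fingers": 1},
  {"slide": [0,0,0],"angular": [0.068,0,0],"fingers": 1},
  {"slide": [0,0,0],"angular": [0.068,0,0],"fingers": 1},
])

```text
time_s: 29.77
tcp_pos: [0.4562, -0.1503, 0.1295]
tool_rot: [0.678, 0.202, -0.678, 0.201]
force: [0.6, -0.5, -0.2]
finger_gap: 0.0135
```

Request:
move_arm([
  {"slide": [0,0,0],"angular": [0.068,0,0],"fingers": 1},
  {"slide": [0,0,0],"angular": [0.068,0,0],"fingers": 1},
  {"slide": [0,0,0],"angular": [0.068,0,0],"fingers": 1},
  {"slide": [0,0,0],"angular": [0.068,0,0],"fingers": 1},
  {"slide": [0,0,0],"angular": [0.068,0,0],"fingers": 1},
  {"slide": [0,0,0],"angular": [0.068,0,0],"fingers": 1},
  {"slide": [0,0,0],"angular": [0.068,0,0],"fingers": 1},
  {"slide": [0,0,0],"angular": [0.067,0,0],"fingers": 1},
])

```text
time_s: 30.43
tcp_pos: [0.4562, -0.1503, 0.1295]
tool_rot: [0.701, -0.096, -0.7, -0.097]
force: [1.0, 0.5, -0.3]
finger_gap: 0.0129
```

```bash
python3 - <<'E'
from h import *
plan(.603,-.2485,.13,-105.4,True)
E
```

```text
t 30.43 pos [ 0.4562 -0.1503  0.1295] jaw deg -105.74 j6 1.36 gap 0.0129 F [ 1.   0.5 -0.3]
turn(frac) [-0.0038 -0.      0.0007]
slide now [-0.0018  0.1824 -0.5597]  after turn [-0.0016  0.1858 -0.5586]
```

Request:
move_arm([
  {"slide": [0,0.015,-0.045],"angular": [-0.0038,0,0],"fingers": 1},
  {"slide": [0,0.0285,-0.086],"angular": [0,0,0],"fingers": 1},
  {"slide": [0,0.0285,-0.086],"angular": [0,0,0],"fingers": 1},
  {"slide": [0,0.0285,-0.086],"angular": [0,0,0],"fingers": 1},
  {"slide": [0,0.0285,-0.086],"angular": [0,0,0],"fingers": 1},
  {"slide": [0,0.0285,-0.086],"angular": [0,0,0],"fingers": 1},
  {"slide": [0,0.0285,-0.083],"angular": [0,0,0],"fingers": 1},
  {"slide": [0,0,0],"angular": [0,0,0],"fingers": 1},
])

```text
time_s: 31.1
tcp_pos: [0.6061, -0.2504, 0.1291]
tool_rot: [0.702, -0.093, -0.7, -0.093]
force: [-0.3, 1.1, -0.1]
finger_gap: 0.0136
```

Request:
move_arm([
  {"slide": [0.05,0,0],"angular": [0,0,0],"fingers": 1},
  {"slide": [0.05,0,0],"angular": [0,0,0],"fingers": 1},
  {"slide": [0,0,0],"angular": [0,0,0],"fingers": 1},
  {"slide": [0,0,0],"angular": [0,0,0],"fingers": 1},
  {"slide": [0,0,0],"angular": [0,0,0],"fingers": 1},
])

```text
time_s: 31.52
tcp_pos: [0.6036, -0.2478, 0.1009]
tool_rot: [0.702, -0.093, -0.7, -0.093]
force: [0.2, 0.6, 0.0]
finger_gap: 0.0135
```

```bash
python3 - <<'E'
from h import *
plan(.603,-.2485,.06,-105.4,True)
c=cap("scene"); crop(c,(110,190,250,310),"pics/f6.png",5)
c=cap("top"); crop(c,(310,80,450,200),"pics/f7.png",5)
E
```

```text
t 31.52 pos [ 0.6036 -0.2478  0.1009] jaw deg -105.09 j6 1.32 gap 0.0135 F [0.2 0.6 0. ]
turn(frac) [ 0.0035 -0.0009  0.0005]
slide now [0.1363 0.0029 0.0016]  after turn [0.1363 0.0028 0.0014]
```

View pics/f6.png

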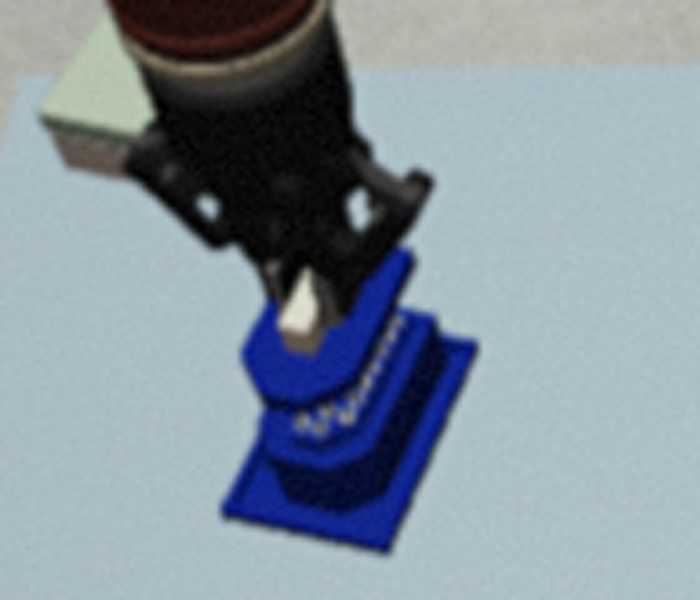

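View pics/f7.png

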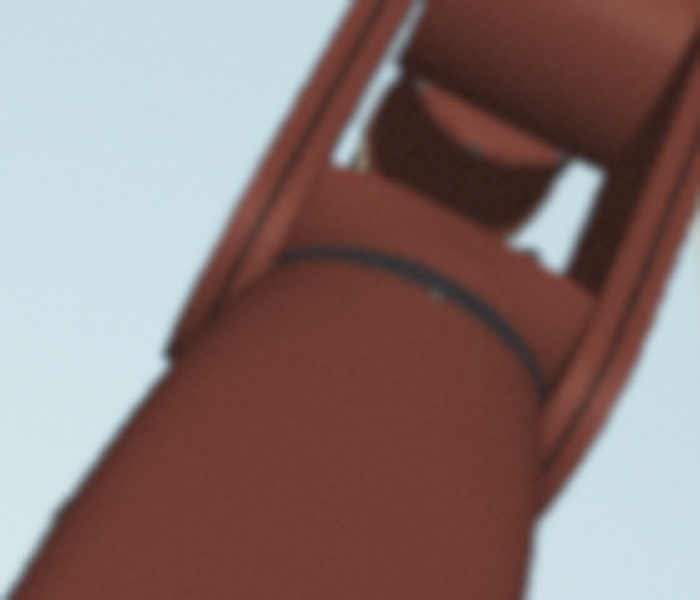

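Request:
move_arm([
  {"slide": [0.04,0.0025,0.0015],"angular": [0.0035,-0.0008,0],"fingers": 1},
  {"slide": [0.04,0,0],"angular": [0,0,0],"fingers": 1},
  {"slide": [0.02,0,0],"angular": [0,0,0],"fingers": 1},
  {"slide": [0,0,0],"angular": [0,0,0],"fingers": 1},
  {"slide": [0,0,0],"angular": [0,0,0],"fingers": 1},
])

```text
time_s: 32.03
tcp_pos: [0.6024, -0.2482, 0.0693]
tool_rot: [-0.7, 0.094, 0.701, 0.095]
force: [-0.2, -0.5, 0.1]
finger_gap: 0.0134
```

```bash
python3 - <<'E'
from h import *
plan(.603,-.2485,.0596,-105.4,True)
p=telemetry.state()["tcp_pos"]
c=cap("scene"); im=np.ascontiguousarray(c["image"][:,:,::-1]); 
x0,y0,x1,y1=140,220,230,300;s=8
big=cv2.resize(im[y0:y1,x0:x1],None,fx=s,fy=s,interpolation=cv2.INTER_CUBIC)
def outline(cen,ang,L,W,k,z,col):
    a=np.radians(ang);u=np.array([np.cos(a),np.sin(a)]);v=np.array([-u[1],u[0]])
    cor=[[-L,-W],[L-k,-W],[L,-W+k],[L,W-k],[L-k,W],[-L,W]]
    P=proj(c,np.array([np.r_[cen+q[0]*u+q[1]*v,z] for q in cor]))
    P=((P-[x0,y0]+.5)*s).astype(np.int32); cv2.polylines(big,[P.reshape(-1,1,2)],True,col,1)
outline(np.array([.6037,-.2487]),-15.4,.046,.028,.014,.043,(0,255,0))
outline(np.array([.6037,-.2487]),-15.4,.046,.028,.014,.003,(0,255,0))
u=np.array([np.cos(np.radians(-15.4)),np.sin(np.radians(-15.4))])
outline(p[:2]+.0008*u,-15.4,.0445,.0265,.014,p[2]-.0166+.012,(0,255,255))
cv2.imwrite("pics/f8.png",big)
E
```

```text
t 32.03 pos [ 0.6024 -0.2482  0.0693] jaw deg -105.41 j6 1.33 gap 0.0134 F [-0.2 -0.5  0.1]
turn(frac) [-0.0001  0.0011  0.0008]
slide now [ 0.0324  0.0005 -0.0021]  after turn [ 0.0324  0.0004 -0.0021]
```

View pics/f8.png

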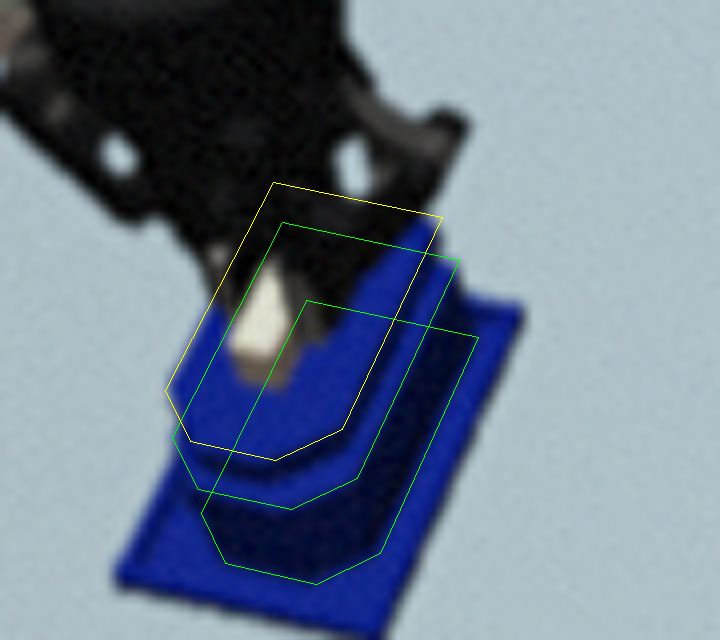

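Request:
move_arm([
  {"slide": [0.012,0,-0.002],"angular": [0,0.001,0],"fingers": 1},
  {"slide": [0.008,0,0],"angular": [0,0,0],"fingers": 1},
  {"slide": [0.006,0,0],"angular": [0,0,0],"fingers": 1},
  {"slide": [0,0,0],"angular": [0,0,0],"fingers": 1},
])

```text
time_s: 32.42
tcp_pos: [0.6037, -0.2487, 0.0626]
tool_rot: [0.701, -0.095, -0.7, -0.095]
force: [-0.7, 0.2, -0.6]
finger_gap: 0.0135
```

```bash
python3 - <<'E'
from h import *
plan(.603,-.2485,.0596,-105.4,True)
E
```

```text
t 32.42 pos [ 0.6037 -0.2487  0.0626] jaw deg -105.41 j6 1.33 gap 0.0135 F [-0.7  0.2 -0.6]
turn(frac) [-0.0001 -0.0011  0.0005]
slide now [ 0.0101 -0.0001  0.0026]  after turn [ 0.0101 -0.0001  0.0026]
```

Request:
move_arm([
  {"slide": [0.006,0,0.0015],"angular": [0,-0.001,0],"fingers": 1},
  {"slide": [0.005,0,0],"angular": [0,0,0],"fingers": 1},
  {"slide": [0,0,0],"angular": [0,0,0],"fingers": 1},
  {"slide": [0,0,0],"angular": [0,0,0],"fingers": 1},
])

```text
time_s: 32.75
tcp_pos: [0.6035, -0.2487, 0.0596]
tool_rot: [0.701, -0.095, -0.7, -0.095]
force: [-0.0, -0.4, -0.6]
finger_gap: 0.0135
```

```bash
python3 - <<'E'
from h import *
plan(.603,-.2485,.0596,-105.4,True)
c=cap("scene"); crop(c,(140,220,230,300),"pics/f9.png",8)
E
```

```text
t 32.75 pos [ 0.6035 -0.2487  0.0596] jaw deg -105.41 j6 1.33 gap 0.0135 F [-0.  -0.4 -0.6]
turn(frac) [-0.0001 -0.0005  0.0004]
slide now [ 0.0001 -0.0002  0.0019]  after turn [ 0.0001 -0.0002  0.0019]
```

View pics/f9.png

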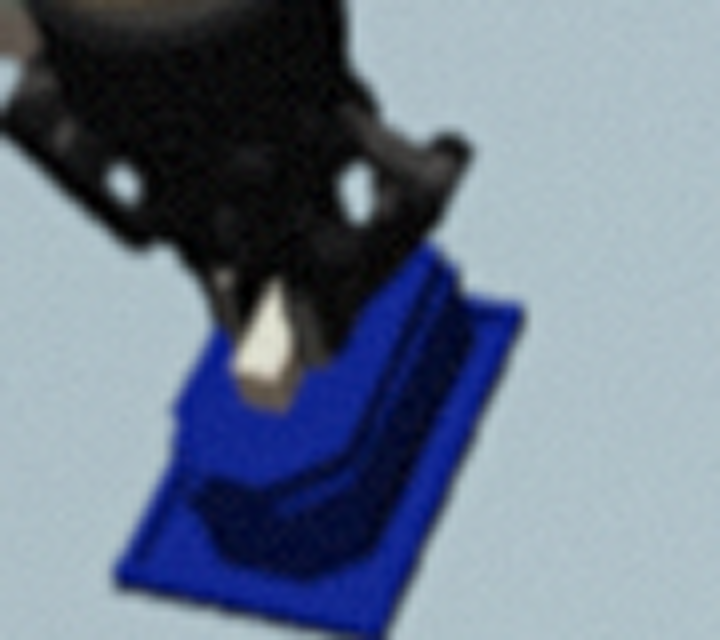

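Request:
move_arm([
  {"slide": [0.003,0,0],"angular": [0,0,0],"fingers": 1},
  {"slide": [0,0,0],"angular": [0,0,0],"fingers": 1},
  {"slide": [0,0,0],"angular": [0,0,0],"fingers": 0.4},
  {"slide": [0,0,0],"angular": [0,0,0],"fingers": 0.4},
  {"slide": [0,0,0],"angular": [0,0,0],"fingers": 0.4},
  {"slide": [0,0,0],"angular": [0,0,0],"fingers": 0.4},
  {"slide": [0,0,0],"angular": [0,0,0],"fingers": 0.4},
])

```text
time_s: 33.38
tcp_pos: [0.6033, -0.2486, 0.0584]
tool_rot: [0.701, -0.095, -0.701, -0.095]
force: [0.3, 0.6, -0.2]
finger_gap: 0.0516
```

Request:
move_arm([
  {"slide": [-0.04,0,0],"angular": [0,0,0],"fingers": 0.4},
  {"slide": [-0.1,0,0],"angular": [0,0,0],"fingers": 0.4},
  {"slide": [-0.1,0,0],"angular": [0,0,0],"fingers": 0.4},
  {"slide": [-0.08,0,0],"angular": [0,0,0],"fingers": 0.4},
  {"slide": [0,0,0],"angular": [0,0,0],"fingers": 0.4},
  {"slide": [0,0,0],"angular": [0,0,0],"fingers": 0.4},
])

```text
time_s: 33.88
tcp_pos: [0.6049, -0.2496, 0.1583]
tool_rot: [0.703, -0.095, -0.699, -0.094]
force: [0.6, -0.2, 0.8]
finger_gap: 0.0508
```

```bash
python3 - <<'E'
from h import *
plan(.436,.151,.15,-11.2,True)
c=cap("scene"); crop(c,(140,220,230,300),"pics/g1.png",8)
E
```

```text
t 33.88 pos [ 0.6049 -0.2496  0.1583] jaw deg -105.41 j6 1.33 gap 0.0508 F [ 0.6 -0.2  0.8]
turn(frac) [-1.0468 -0.0025 -0.0034]
slide now [ 0.0216 -1.1376  0.8978]  after turn [ 0.0275 -0.8117 -1.2004]
```

View pics/g1.png

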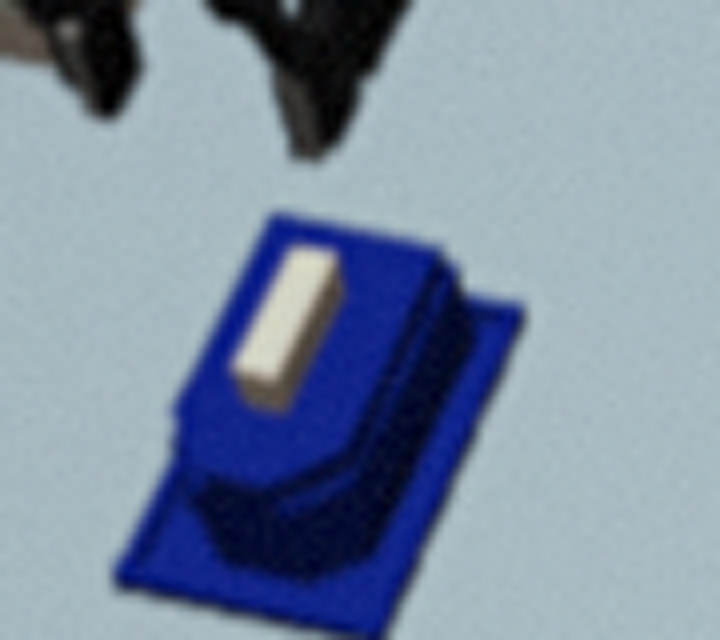

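Request:
move_arm([
  {"slide": [0,0,0],"angular": [-0.07,0,0],"fingers": 0.4},
  {"slide": [0,0,0],"angular": [-0.07,0,0],"fingers": 0.4},
  {"slide": [0,0,0],"angular": [-0.07,0,0],"fingers": 0.4},
  {"slide": [0,0,0],"angular": [-0.07,0,0],"fingers": 0.4},
  {"slide": [0,0,0],"angular": [-0.07,0,0],"fingers": 0.4},
  {"slide": [0,0,0],"angular": [-0.07,0,0],"fingers": 0.4},
  {"slide": [0,0,0],"angular": [-0.07,0,0],"fingers": 0.4},
  {"slide": [0,0,0],"angular": [-0.07,0,0],"fingers": 0.4},
])

```text
time_s: 34.6
tcp_pos: [0.6022, -0.2481, 0.1526]
tool_rot: [-0.673, -0.215, 0.674, -0.213]
force: [-0.4, -0.1, -0.9]
finger_gap: 0.0518
```

Request:
move_arm([
  {"slide": [0,0,0],"angular": [-0.07,0,0],"fingers": 0.4},
  {"slide": [0,0,0],"angular": [-0.07,0,0],"fingers": 0.4},
  {"slide": [0,0,0],"angular": [-0.07,0,0],"fingers": 0.4},
  {"slide": [0,0,0],"angular": [-0.07,0,0],"fingers": 0.4},
  {"slide": [0,0,0],"angular": [-0.07,0,0],"fingers": 0.4},
  {"slide": [0,0,0],"angular": [-0.07,0,0],"fingers": 0.4},
  {"slide": [0,0,0],"angular": [-0.067,0,0],"fingers": 0.4},
  {"slide": [0,0,0],"angular": [0,0,0],"fingers": 0.4},
])

```text
time_s: 35.27
tcp_pos: [0.6023, -0.2482, 0.1528]
tool_rot: [-0.545, -0.451, 0.546, -0.449]
force: [0.8, -0.3, -0.5]
finger_gap: 0.0512
```

```bash
python3 - <<'E'
from h import *
plan(.436,.151,.12,-11.2,True)
E
```

```text
t 35.27 pos [ 0.6023 -0.2482  0.1528] jaw deg -10.97 j6 -0.32 gap 0.0512 F [ 0.8 -0.3 -0.5]
turn(frac) [ 0.0026 -0.0011  0.0017]
slide now [ 0.1135 -0.797  -1.2006]  after turn [ 0.1093 -0.8021 -1.1975]
```

Request:
move_arm([
  {"slide": [0,-0.04,-0.06],"angular": [0.0026,-0.001,0.0015],"fingers": 0.4},
  {"slide": [0,-0.064,-0.095],"angular": [0,0,0],"fingers": 0.4},
  {"slide": [0,-0.064,-0.095],"angular": [0,0,0],"fingers": 0.4},
  {"slide": [0,-0.064,-0.095],"angular": [0,0,0],"fingers": 0.4},
  {"slide": [0,-0.064,-0.095],"angular": [0,0,0],"fingers": 0.4},
  {"slide": [0,-0.064,-0.095],"angular": [0,0,0],"fingers": 0.4},
  {"slide": [0,-0.064,-0.095],"angular": [0,0,0],"fingers": 0.4},
  {"slide": [0,-0.064,-0.095],"angular": [0,0,0],"fingers": 0.4},
])

```text
time_s: 35.93
tcp_pos: [0.5011, -0.0051, 0.1531]
tool_rot: [0.548, 0.446, -0.548, 0.447]
force: [1.0, 0.4, 0.5]
finger_gap: 0.0516
```

Request:
move_arm([
  {"slide": [0,-0.064,-0.095],"angular": [0,0,0],"fingers": 0.4},
  {"slide": [0,-0.064,-0.095],"angular": [0,0,0],"fingers": 0.4},
  {"slide": [0,-0.064,-0.095],"angular": [0,0,0],"fingers": 0.4},
  {"slide": [0,-0.064,-0.095],"angular": [0,0,0],"fingers": 0.4},
  {"slide": [0,-0.05,-0.08],"angular": [0,0,0],"fingers": 0.4},
  {"slide": [0,0,0],"angular": [0,0,0],"fingers": 0.4},
  {"slide": [0,0,0],"angular": [0,0,0],"fingers": 0.4},
])

```text
time_s: 36.52
tcp_pos: [0.439, 0.1479, 0.153]
tool_rot: [-0.547, -0.447, 0.547, -0.449]
force: [-0.6, -0.2, 0.2]
finger_gap: 0.0514
```

```bash
python3 - <<'E'
from h import *
plan(.436,.151,.05,-11.2,True)
for n in("top","scene"):
    c=cap(n); cv2.imwrite(f"pics/{n}3.png",c["image"][:,:,::-1])
c["image"]=np.ascontiguousarray(c["image"])
E
```

```text
t 36.52 pos [0.439  0.1479 0.153 ] jaw deg -11.38 j6 0.36 gap 0.0514 F [-0.6 -0.2  0.2]
turn(frac) [-0.002  0.001 -0.001]
slide now [ 0.3433 -0.0123 -0.0088]  after turn [ 0.3434 -0.0117 -0.0083]
```

View pics/top3.png

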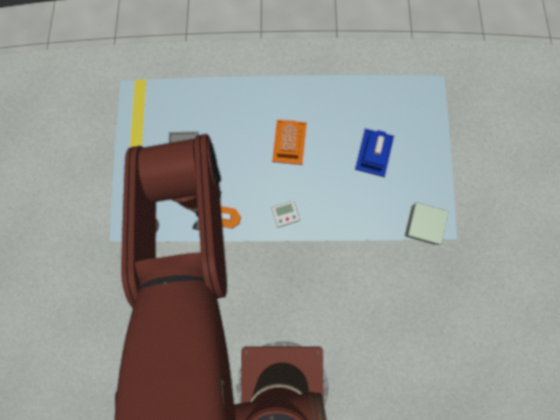

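Request:
move_arm([
  {"slide": [0,-0.0117,-0.0083],"angular": [-0.002,0.001,-0.001],"fingers": 0.5},
  {"slide": [0.06,0,0],"angular": [0,0,0],"fingers": 0.5},
  {"slide": [0.08,0,0],"angular": [0,0,0],"fingers": 0.5},
  {"slide": [0.08,0,0],"angular": [0,0,0],"fingers": 0.5},
  {"slide": [0.06,0,0],"angular": [0,0,0],"fingers": 0.5},
  {"slide": [0.04,0,0],"angular": [0,0,0],"fingers": 0.5},
  {"slide": [0,0,0],"angular": [0,0,0],"fingers": 0.5},
  {"slide": [0,0,0],"angular": [0,0,0],"fingers": 0.5},
])

```text
time_s: 37.28
tcp_pos: [0.4369, 0.1492, 0.0572]
tool_rot: [-0.547, -0.448, 0.547, -0.448]
force: [-0.0, -0.2, 0.5]
finger_gap: 0.0427
```

```bash
python3 - <<'E'
from h import *
plan(.436,.151,.016,-11.2,True)
E
```

```text
t 37.28 pos [0.4369 0.1492 0.0572] jaw deg -11.35 j6 0.36 gap 0.0427 F [-0.  -0.2  0.5]
turn(frac) [-0.0017  0.      0.0004]
slide now [ 0.1372 -0.0039 -0.0054]  after turn [ 0.1372 -0.004  -0.0054]
```

Request:
move_arm([
  {"slide": [0,-0.004,-0.0054],"angular": [-0.0017,0,0],"fingers": 0.5},
  {"slide": [0.04,0,0],"angular": [0,0,0],"fingers": 0.5},
  {"slide": [0.04,0,0],"angular": [0,0,0],"fingers": 0.5},
  {"slide": [0.03,0,0],"angular": [0,0,0],"fingers": 0.5},
  {"slide": [0.02,0,0],"angular": [0,0,0],"fingers": 0.5},
  {"slide": [0,0,0],"angular": [0,0,0],"fingers": 0.5},
  {"slide": [0,0,0],"angular": [0,0,0],"fingers": 0.5},
])

```text
time_s: 37.87
tcp_pos: [0.4366, 0.1519, 0.0189]
tool_rot: [0.546, 0.449, -0.545, 0.45]
force: [1.1, 0.5, 0.3]
finger_gap: 0.0426
```

```bash
python3 - <<'E'
from h import *
plan(.436,.151,.016,-11.2,True)
c=cap("scene"); crop(c,(300,180,380,240),"pics/g2.png",8)
E
```

```text
t 37.87 pos [0.4366 0.1519 0.0189] jaw deg -11.08 j6 0.36 gap 0.0426 F [1.1 0.5 0.3]
turn(frac) [ 0.0013 -0.0004 -0.0008]
slide now [ 0.0098 -0.0015  0.0033]  after turn [ 0.0098 -0.0015  0.0033]
```

View pics/g2.png

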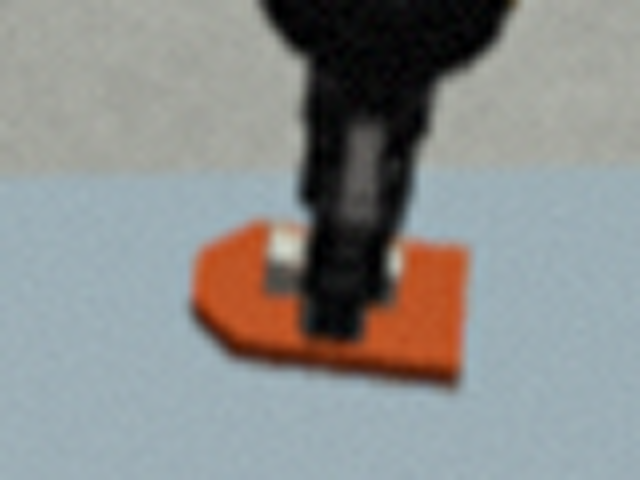

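Request:
move_arm([
  {"slide": [0.008,0,0.003],"angular": [0.001,0,0],"fingers": 0.5},
  {"slide": [0,0,0],"angular": [0,0,0],"fingers": 1},
  {"slide": [0,0,0],"angular": [0,0,0],"fingers": 1},
  {"slide": [0,0,0],"angular": [0,0,0],"fingers": 1},
  {"slide": [0,0,0],"angular": [0,0,0],"fingers": 1},
  {"slide": [0,0,0],"angular": [0,0,0],"fingers": 1},
  {"slide": [0,0,0],"angular": [0,0,0],"fingers": 1},
  {"slide": [0,0,0],"angular": [0,0,0],"fingers": 1},
])

```text
time_s: 38.58
tcp_pos: [0.4367, 0.151, 0.0166]
tool_rot: [0.547, 0.449, -0.546, 0.449]
force: [-0.5, 0.8, 3.6]
finger_gap: 0.0133
```

```bash
python3 - <<'E'
from h import *
plan(.436,.151,.12,-11.2,True)
c=cap("scene"); crop(c,(300,180,380,240),"pics/g3.png",8)
E
```

```text
t 38.58 pos [0.4367 0.151  0.0166] jaw deg -11.17 j6 0.36 gap 0.0133 F [-0.5  0.8  3.6]
turn(frac) [ 0.0003 -0.0006 -0.0012]
slide now [-3.445e-01 -1.500e-03  2.000e-04]  after turn [-0.3445 -0.0022  0.0005]
```

View pics/g3.png

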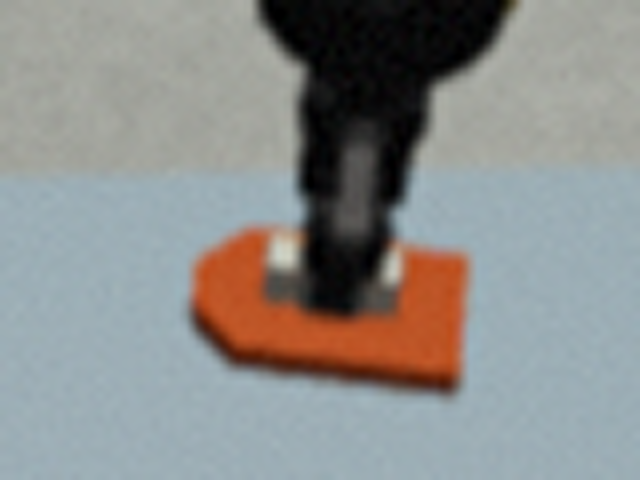

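Request:
move_arm([
  {"slide": [-0.02,0,0],"angular": [0,0,0],"fingers": 1},
  {"slide": [-0.04,0,0],"angular": [0,0,0],"fingers": 1},
  {"slide": [-0.08,0,0],"angular": [0,0,0],"fingers": 1},
  {"slide": [-0.08,0,0],"angular": [0,0,0],"fingers": 1},
  {"slide": [-0.08,0,0],"angular": [0,0,0],"fingers": 1},
  {"slide": [-0.08,0,0],"angular": [0,0,0],"fingers": 1},
  {"slide": [0,0,0],"angular": [0,0,0],"fingers": 1},
  {"slide": [0,0,0],"angular": [0,0,0],"fingers": 1},
])

```text
time_s: 39.3
tcp_pos: [0.4372, 0.1511, 0.1318]
tool_rot: [0.548, 0.448, -0.545, 0.45]
force: [0.2, -0.1, -0.8]
finger_gap: 0.0133
```

```bash
python3 - <<'E'
from h import *
p=telemetry.state()["tcp_pos"]
c=cap("scene"); print("held, u offset",heldlid(c,"orange",p[2]-.0166,-101.2,p[:2]))
c0=dict(c); c0["image"]=np.ascontiguousarray(cv2.imread("pics/scene0.png")[:,:,::-1])
print("initial vs (.436,.151)",heldlid(c0,"orange",0,-101.2,np.array([.436,.151])))
c=cap("top"); c0=dict(c); c0["image"]=np.ascontiguousarray(cv2.imread("pics/top0.png")[:,:,::-1])
print("initial top",heldlid(c0,"orange",0,-101.2,np.array([.436,.151])))
plan(.6365,-.0215,.13,83.5,True)
crop(cap("scene"),(260,140,400,240),"pics/g4.png",5)
E
```

```text
held, u offset [(np.float64(1.4), np.float64(86.8), np.float64(89.0)), (np.float64(-3.6), np.float64(53.6), np.float64(64.6))]
initial vs (.436,.151) [(np.float64(1.1), np.float64(85.6), np.float64(89.0)), (np.float64(-4.2), np.float64(51.1), np.float64(63.1))]
initial top [(np.float64(-1.1), np.float64(83.7), np.float64(90.7)), (np.float64(0.4), np.float64(47.8), np.float64(53.9))]
t 39.4 pos [0.4353 0.1508 0.1294] jaw deg -11.17 j6 0.36 gap 0.0137 F [ 0.2 -0.5 -0.8]
turn(frac) [-1.0519e+00 -2.0000e-04  0.0000e+00]
slide now [-0.0024  0.7693  0.4335]  after turn [-0.0021 -0.4947  0.7314]
```

View pics/g4.png

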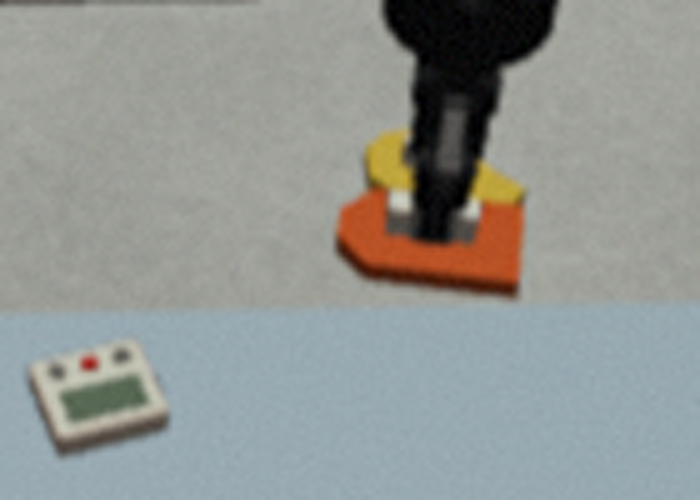

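Request:
move_arm([
  {"slide": [0,0,0],"angular": [-0.07,0,0],"fingers": 1},
  {"slide": [0,0,0],"angular": [-0.07,0,0],"fingers": 1},
  {"slide": [0,0,0],"angular": [-0.07,0,0],"fingers": 1},
  {"slide": [0,0,0],"angular": [-0.07,0,0],"fingers": 1},
  {"slide": [0,0,0],"angular": [-0.07,0,0],"fingers": 1},
  {"slide": [0,0,0],"angular": [-0.07,0,0],"fingers": 1},
  {"slide": [0,0,0],"angular": [-0.07,0,0],"fingers": 1},
  {"slide": [0,0,0],"angular": [-0.07,0,0],"fingers": 1},
])

```text
time_s: 40.12
tcp_pos: [0.4349, 0.1507, 0.1285]
tool_rot: [0.301, 0.64, -0.302, 0.639]
force: [0.1, 0.7, 0.2]
finger_gap: 0.0132
```

Request:
move_arm([
  {"slide": [0,0,0],"angular": [-0.07,0,0],"fingers": 1},
  {"slide": [0,0,0],"angular": [-0.07,0,0],"fingers": 1},
  {"slide": [0,0,0],"angular": [-0.07,0,0],"fingers": 1},
  {"slide": [0,0,0],"angular": [-0.07,0,0],"fingers": 1},
  {"slide": [0,0,0],"angular": [-0.07,0,0],"fingers": 1},
  {"slide": [0,0,0],"angular": [-0.07,0,0],"fingers": 1},
  {"slide": [0,0,0],"angular": [-0.07,0,0],"fingers": 1},
  {"slide": [0,0,0],"angular": [0,0,0],"fingers": 1},
])

```text
time_s: 40.78
tcp_pos: [0.435, 0.1507, 0.1287]
tool_rot: [0.04, 0.707, -0.04, 0.705]
force: [-0.4, 0.5, -0.7]
finger_gap: 0.0134
```

```bash
python3 - <<'E'
from h import *
plan(.6358,-.0214,.13,83.54,True)
E
```

```text
t 40.78 pos [0.435  0.1507 0.1287] jaw deg 83.54 j6 -1.3 gap 0.0134 F [-0.4  0.5 -0.7]
turn(frac) [ 0.     -0.0011  0.0002]
slide now [-0.0057 -0.4948  0.7297]  after turn [-0.0045 -0.4948  0.7297]
```

Request:
move_arm([
  {"slide": [0,-0.04,0.06],"angular": [0,-0.001,0],"fingers": 1},
  {"slide": [0,-0.067,0.099],"angular": [0,0,0],"fingers": 1},
  {"slide": [0,-0.067,0.099],"angular": [0,0,0],"fingers": 1},
  {"slide": [0,-0.067,0.099],"angular": [0,0,0],"fingers": 1},
  {"slide": [0,-0.067,0.099],"angular": [0,0,0],"fingers": 1},
  {"slide": [0,-0.067,0.099],"angular": [0,0,0],"fingers": 1},
  {"slide": [0,-0.067,0.099],"angular": [0,0,0],"fingers": 1},
  {"slide": [0,-0.053,0.076],"angular": [0,0,0],"fingers": 1},
])

```text
time_s: 41.45
tcp_pos: [0.6374, -0.024, 0.1292]
tool_rot: [0.043, 0.705, -0.043, 0.706]
force: [0.1, 0.5, 0.5]
finger_gap: 0.0132
```

Request:
move_arm([
  {"slide": [0.06,0,0],"angular": [0,0,0],"fingers": 1},
  {"slide": [0.06,0,0],"angular": [0,0,0],"fingers": 1},
  {"slide": [0,0,0],"angular": [0,0,0],"fingers": 1},
  {"slide": [0,0,0],"angular": [0,0,0],"fingers": 1},
  {"slide": [0,0,0],"angular": [0,0,0],"fingers": 1},
])

```text
time_s: 41.87
tcp_pos: [0.6362, -0.0217, 0.0947]
tool_rot: [0.042, 0.705, -0.041, 0.707]
force: [-0.3, 0.1, -0.6]
finger_gap: 0.0135
```

```bash
python3 - <<'E'
from h import *
plan(.6358,-.0214,.07,83.54,True)
E
```

```text
t 41.87 pos [ 0.6362 -0.0217  0.0947] jaw deg 83.26 j6 -1.61 gap 0.0135 F [-0.3  0.1 -0.6]
turn(frac) [-0.0031  0.0013 -0.0004]
slide now [ 0.0824  0.0008 -0.0017]  after turn [ 0.0824  0.0008 -0.0015]
```

Request:
move_arm([
  {"slide": [0.04,0.0008,-0.0015],"angular": [-0.003,0.0012,0],"fingers": 1},
  {"slide": [0.03,0,0],"angular": [0,0,0],"fingers": 1},
  {"slide": [0.012,0,0],"angular": [0,0,0],"fingers": 1},
  {"slide": [0,0,0],"angular": [0,0,0],"fingers": 1},
  {"slide": [0,0,0],"angular": [0,0,0],"fingers": 1},
])

```text
time_s: 42.28
tcp_pos: [0.6358, -0.0215, 0.0698]
tool_rot: [0.04, 0.706, -0.039, 0.706]
force: [-0.6, -0.9, -0.1]
finger_gap: 0.0133
```

```bash
python3 - <<'E'
from h import *
plan(.6358,-.0214,.0596,83.54,True)
c=cap("scene"); crop(c,(235,220,325,310),"pics/g5.png",7)
E
```

```text
t 42.28 pos [ 0.6358 -0.0215  0.0698] jaw deg 83.6 j6 -1.62 gap 0.0133 F [-0.6 -0.9 -0.1]
turn(frac) [ 0.0007  0.0001 -0.0004]
slide now [ 0.034   0.0003 -0.    ]  after turn [ 0.034   0.0003 -0.    ]
```

View pics/g5.png

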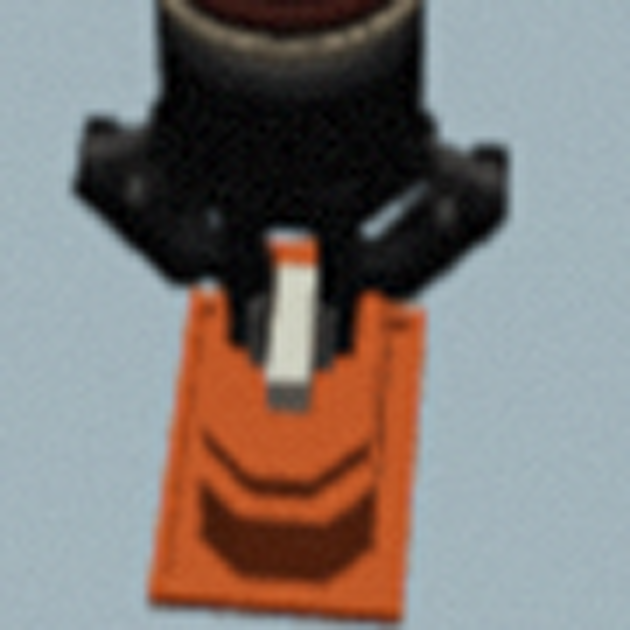

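Request:
move_arm([
  {"slide": [0.012,0,0],"angular": [0,0,0],"fingers": 1},
  {"slide": [0.01,0,0],"angular": [0,0,0],"fingers": 1},
  {"slide": [0.006,0,0],"angular": [0,0,0],"fingers": 1},
  {"slide": [0,0,0],"angular": [0,0,0],"fingers": 1},
  {"slide": [0,0,0],"angular": [0,0,0],"fingers": 1},
])

```text
time_s: 42.75
tcp_pos: [0.636, -0.0217, 0.0616]
tool_rot: [0.04, 0.706, -0.039, 0.706]
force: [0.0, -0.8, -0.2]
finger_gap: 0.0133
```

```bash
python3 - <<'E'
from h import *
plan(.6358,-.0214,.0588,83.54,True)
c=cap("scene"); crop(c,(235,220,325,310),"pics/g6.png",7)
E
```

```text
t 42.75 pos [ 0.636  -0.0217  0.0616] jaw deg 83.6 j6 -1.62 gap 0.0133 F [ 0.  -0.8 -0.2]
turn(frac) [ 0.0006  0.0004 -0.0004]
slide now [ 0.0094  0.0009 -0.0009]  after turn [ 0.0094  0.0009 -0.0009]
```

View pics/g6.png

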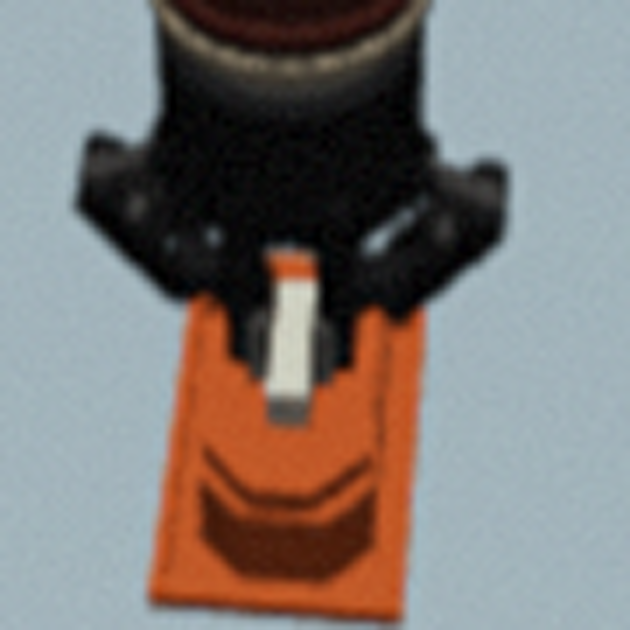

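No contact with the skirt already below the collar top; lower the rest and release.

Request:
move_arm([
  {"slide": [0.006,0,0],"angular": [0,0,0],"fingers": 1},
  {"slide": [0.004,0,0],"angular": [0,0,0],"fingers": 1},
  {"slide": [0,0,0],"angular": [0,0,0],"fingers": 1},
  {"slide": [0,0,0],"angular": [0,0,0],"fingers": 0.4},
  {"slide": [0,0,0],"angular": [0,0,0],"fingers": 0.4},
  {"slide": [0,0,0],"angular": [0,0,0],"fingers": 0.4},
  {"slide": [0,0,0],"angular": [0,0,0],"fingers": 0.4},
  {"slide": [0,0,0],"angular": [0,0,0],"fingers": 0.4},
])

```text
time_s: 43.47
tcp_pos: [0.6361, -0.0217, 0.0587]
tool_rot: [0.04, 0.706, -0.039, 0.706]
force: [-0.2, 0.2, -0.5]
finger_gap: 0.0514
```

Request:
move_arm([
  {"slide": [-0.04,0,0],"angular": [0,0,0],"fingers": 0.4},
  {"slide": [-0.1,0,0],"angular": [0,0,0],"fingers": 0.4},
  {"slide": [-0.1,0,0],"angular": [0,0,0],"fingers": 0.4},
  {"slide": [-0.1,0,0],"angular": [0,0,0],"fingers": 0.4},
  {"slide": [0,0.1,0],"angular": [0,0,0],"fingers": 0.4},
  {"slide": [0,0.12,0],"angular": [0,0,0],"fingers": 0.4},
  {"slide": [0,0.12,0],"angular": [0,0,0],"fingers": 0.4},
  {"slide": [0,0.12,0],"angular": [0,0,0],"fingers": 0.4},
])

```text
time_s: 44.13
tcp_pos: [0.6519, 0.1165, 0.1626]
tool_rot: [0.04, 0.705, -0.04, 0.707]
force: [0.4, -0.3, -0.0]
finger_gap: 0.0511
```

Request:
move_arm([
  {"slide": [0,0.12,0],"angular": [0,0,0],"fingers": 0.4},
  {"slide": [0,0.12,0],"angular": [0,0,0],"fingers": 0.4},
  {"slide": [0,0.1,0],"angular": [0,0,0],"fingers": 0.4},
  {"slide": [0,0.06,0],"angular": [0,0,0],"fingers": 0.4},
  {"slide": [0,0,0],"angular": [0,0,0],"fingers": 0.4},
  {"slide": [0,0,0],"angular": [0,0,0],"fingers": 0.4},
  {"slide": [0,0,0],"angular": [0,0,0],"fingers": 0.4},
])

```text
time_s: 44.72
tcp_pos: [0.6649, 0.2335, 0.1612]
tool_rot: [0.04, 0.706, -0.04, 0.706]
force: [0.4, -0.0, 1.0]
finger_gap: 0.0516
```

```bash
python3 - <<'E'
from h import *
plan(.6358,-.0214,.0588,83.54,True)
for n in("top","scene"):
    c=cap(n); im=np.ascontiguousarray(c["image"][:,:,::-1])
    cv2.imwrite(f"pics/{n}9.png",im)
    s=5
    x0,y0,x1,y1=((265,100,405,190) if n=="top" else (145,225,305,315))
    crop(c,(x0,y0,x1,y1),f"pics/h_{n}.png",5)
    hsv=cv2.cvtColor(np.ascontiguousarray(c["image"]),cv2.COLOR_RGB2HSV)
    w=cv2.inRange(hsv,np.array((0,0,140)),np.array((180,90,255)))
    w[:y0]=0;w[y1:]=0;w[:,:x0]=0;w[:,x1:]=0
    nb=cv2.inRange(hsv,np.array((85,20,130)),np.array((110,80,255))); w&=~nb
    for b in blobs(w,15): print(n,"rib z75",rect(c,b,.075))
E
```

```text
t 44.72 pos [0.6649 0.2335 0.1612] jaw deg 83.57 j6 -1.23 gap 0.0516 F [ 0.4 -0.   1. ]
turn(frac) [0.0004 0.0007 0.0001]
slide now [ 0.3414 -0.8553 -0.0017]  after turn [ 3.412e-01 -8.553e-01 -8.000e-04]
top rib z75 (607.3, -247.9, 45.5, 17.1, -16.1)
top rib z75 (618.7, -22.1, 123.2, 83.5, -6.5)
scene rib z75 (640.1, -22.7, 42.8, 13.6, -5.3)
scene rib z75 (607.0, -249.6, 45.0, 14.3, -15.1)
```

View pics/h_top.png

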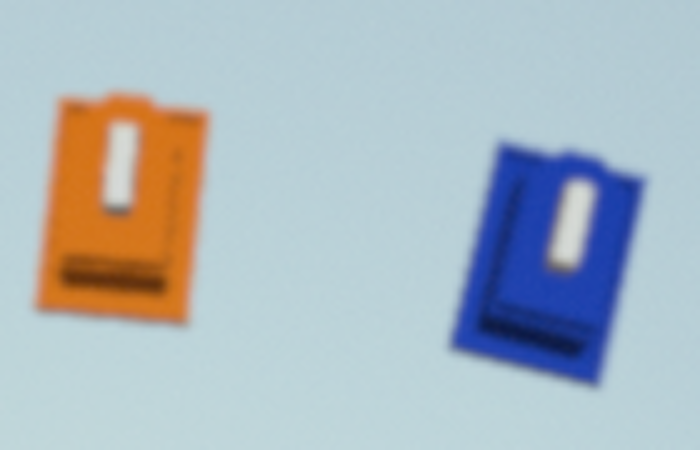

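View pics/h_scene.png

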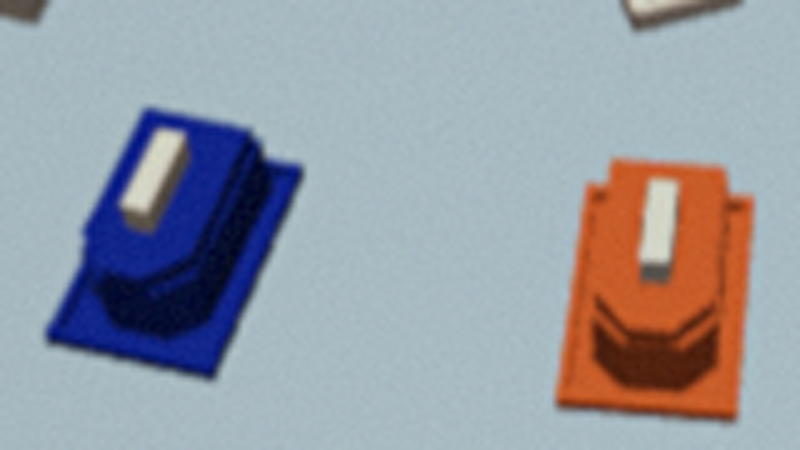

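View pics/scene9.png

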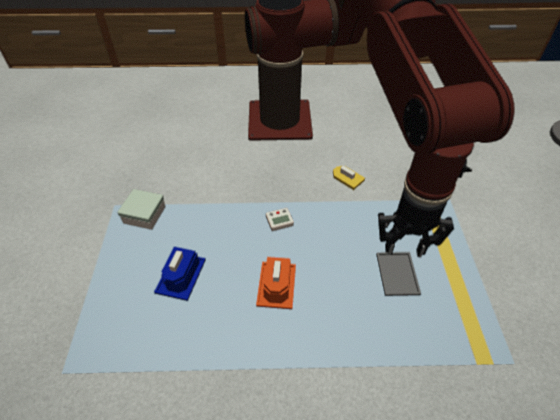

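```bash
python3 - <<'E'
from h import *
for n,box in(("top",(280,115,300,150)),("scene",(265,255,290,285))):
    c=cap(n); hsv=cv2.cvtColor(np.ascontiguousarray(c["image"]),cv2.COLOR_RGB2HSV)
    w=cv2.inRange(hsv,np.array((0,0,150)),np.array((180,80,255))); m=np.zeros_like(w); x0,y0,x1,y1=box; m[y0:y1,x0:x1]=w[y0:y1,x0:x1]
    for b in blobs(m,15): print(n,[rect(c,b,z) for z in(.068,.075,.082)])
E
```

```text
top [(640.2, -21.3, 43.6, 14.4, -5.9), (637.8, -21.3, 43.3, 14.3, -5.9), (635.4, -21.3, 43.0, 14.2, -5.9)]
top [(680.4, -23.4, 48.7, 16.2, 89.3), (677.8, -23.5, 48.3, 16.1, 89.3), (675.1, -23.5, 48.0, 16.0, 89.3)]
scene [(635.3, -23.5, 42.4, 13.2, -1.3), (640.0, -23.6, 42.0, 13.1, -1.3), (644.7, -23.6, 41.6, 13.0, -1.3)]
scene [(605.9, -20.8, 54.7, 16.6, 88.7), (610.8, -20.8, 54.2, 16.4, 88.7), (615.2, -20.8, 53.7, 16.3, 89.9)]
```

```bash
python3 -c "
from bench import job,telemetry
print(job.finish_job()); print(telemetry.state()['time_s'])"
```

```text
the job is handed in; nothing more can be done
None
the job is handed in; nothing more can be done
```

I swapped the two racks by way of the grey spare nest and put each rack's own lid on it. I handed the job in at about 45 s of the 138 s allowed; no verdict is reported.

- **Racks:** the blue rack was parked in the spare nest, then the orange rack went to the orange nest and the blue rack to the blue nest. In the last pictures both are upright, square and inside the lips of their own nests.
- **Lids:** both went on with cut corners over cut corners, and I felt no contact force while lowering them. Comparing the lid ribs in the two camera views puts the rib tops at about 75 mm (blue) and 73 mm (orange). The seated value is 75 mm, and an unseated lid would read about 82 mm.
- **Bystanders:** the timer and sample box look unmoved in the last scene picture. The jar is behind the arm there, so I could not check it directly; all moves near it were made above it or well clear of it.
- **Where checks disagreed:** the rib positions from the two views differ by up to about 2 mm, which is within the stated calibration. They also suggest the blue lid sits about 2–3 mm along +x from my estimate of the rack centre, about the limit of the 2.5 mm play and within the 6 mm allowed.

The gripper was open and clear of everything at hand-in.

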